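# Hang the two wash baskets on the drip stand

### The arm

A 6-joint arm with a two-finger parallel gripper is mounted at the origin on a cart in front of the work surface, level with it; the furniture and walls round the work are solid. World frame = base frame: x ahead of the robot, y to its left, z up, the work surface at z = 0. Lengths are in m, angles in rad, forces in N, time in s.
With the tool pointing down it reaches from about 0.4 to 0.825 m from the base axis. Payload 7 kg.
Tool frame: the origin (TCP) lies on the centre line of the jaws, within the pads' length; the fingertips stand 25 mm ahead of it and the grasp point (between the pads) lies 6 mm ahead of it; z points along the fingers, y is the direction in which the jaws open and shut (so a half turn about z gives the same grasp; the last joint's range is limited). The gripper opens to 88 mm and grips with 3 to 60 N. Pads are 19 mm wide; open, the fingers measure 130 mm over their backs; the gripper's body (78 mm by 193 mm) begins 47 mm behind the grasp point.
Start: joints at [1.574, 0.359, 0.012, 0, -1.224, -0.288], TCP at [0.19, 0.648, 0.252] pointing down, gripper open.
Joint ranges: [-3.07, 3.07], [-1.43, 2.12], [-1.02, 1.25], [-3.03, 1.67], [-3.05, -0], [-3.03, 3.03]. Speed limits (rad/s): [2.39, 2.39, 3.01, 3.14, 3.14, 3.14].

### API

Orientations are given as [roll, pitch, yaw] about the fixed x, y, z axes, in that order (R = Rz(yaw) Ry(pitch) Rx(roll)).
In Python, from station import * gives the robot as it stands. The module is installed in compiled form; this text tells all that it offers.
- The arm moves only by the tool step_arm, never from a script. Its argument "commands" is text: rows parted by semicolons, each of 6 numbers parted by spaces: the shift along the tool's x, y, z in mm, then the turn, a rotation vector about the tool's x, y, z in rad. A call has 1 to 8 rows; each row shifts and turns the commanded pose from where the row before left it, along the tool's axes as they then stand; what a row does not reach is not made up. A row lasts 1/8 s, in which the tool goes at most 62.5 mm and 10.7 degrees, less where a joint would pass 70% of its speed; a pose out of reach is approached as far as the arm can. A call is refused whole if a number of a shift passes 62.5 or a number of a turn 0.188, either way. A call with a gripper value outside its range is refused whole. "jaw" is the finger opening in mm, from 0 to 87.6, set as the call begins (left out, the last holds). The fingers move at their own pace and stop on an object; "grip_force" is the grip in N (left out, the last holds). Time passes only in rows, so rows that do not move let the fingers close. It gives the time, the measured TCP pose, the force and the opening at its end, in the units of the state.
- get_state(): the state, without advancing time (a new reading comes with each control period).
- grab_frame(name): name is "scene" or "top" or "wrist"; returns a dict with "frame" (400x640x3 uint8, red, green, blue), "fovy" (degrees; the focal length in pixels is half the picture's height over the tangent of half this angle, whatever the lens; pixels are square), "cx", "cy" (the principal point, pixels), "rvec" (rotation vector, rad) and "tvec" (3), from world to camera coordinates, as OpenCV has them; the wrist camera has in their place "tool_from_camera" (4x4, takes a point from camera to tool coordinates, whose origin is the TCP and whose axes are the flange's). Camera axes: x right, y down, z forward; pixel columns grow to the right and rows downward; lengths in m; the calibration is good to about 2 mm. The wrist camera is an equidistant fisheye: a pixel r from the principal point sees the ray r / f radians off the axis. A picture is of the moment at which its call begins: read the wrist's pose just before it. There is no depth.
- job_done(): hands the job in, once; it reports no verdict.
Trained networks look in a picture, given as the dict that the camera call returned (one of the last four; its "shot" number tells which), for a name from the list of things; names that differ only in an ending like _2 or _b are one class to them, and where a whole thing is asked for, a point or a joint stands for the part that bears it (a point fixed in the world has none). Each returns a list of dicts, best first, with "conf" (0 to 1); they miss things now and then, are a little off and sometimes report something else, mostly with a low value. They report only what shows in the picture. A call takes as long as a camera call.
- recognise(picture, name): "pixel" ([column, row] in pixels, amid what is visible of it).
The state is a dict: "t": time; "q": joint angles; "qd": joint speeds; "joint_efforts": joint torques, N m; "eef_pos": TCP position; "ee_rot": TCP orientation; "force": force on the tool from outside, world axes, zero at the start; "moment": the same for the moment, N m; "width": finger opening in m.
Only numpy, scipy, OpenCV 4.12 (cv2) and the standard library are available. Lean on these libraries where they do the work, as an engineer would, in place of code of your own. Each camera call takes 0.05 s, during which the arm holds its last target.

### The job

Hang both washed-parts baskets on the drip stand to drain, each by the middle of its handle bar, let down into the throat of a hook and hanging about level with its part still inside: the shallow basket on the hook over the tall drain box, the deep basket on the hook over the low drip dish. The hooks are closed above and open only at the side, so bring each handle in sideways and lower it. Do not knock over or shift the spray bottle, the vee block or the tape roll, and let go of everything at the end.

Things in the scene. Friction and masses are not known exactly. Their poses are not given: they have to be found in the camera images.
- stand: drip stand, fixed: base plate 110 (x) x 200 (y) x 8 mm, post 18 mm thick in its middle, an arm from the post to its +y (left) and to its -y (right) side, each ending in a hook of 8 mm plate lying in the stand's y-z plane, open outward, closed above. Highest point 236 mm. Origin: under the post at bench height; x roughly away from the robot, y along the arms.
- seat_left (a point): +y (left) hook: centre of a bar resting in its throat, 195 mm above the bench, 60 mm from the post axis; axes as the stand's. Distances from post axis: throat floor 50 to 70 mm (height 190), upturned tip 70 to 78 (top at height 204), upper lip 40 to 80 (heights 228 to 236), jaw underside at 180. A bar along x goes in from outside at centre height 216, then down 21 mm.
- seat_right (a point): -y (right) hook: centre of a bar resting in its throat, 195 mm above the bench, 60 mm from the post axis; axes as the stand's. Distances from post axis: throat floor 50 to 70 mm (height 190), upturned tip 70 to 78 (top at height 204), upper lip 40 to 80 (heights 228 to 236), jaw underside at 180. A bar along x goes in from outside at centre height 216, then down 21 mm.
- drain_box: tall closed grey drain box with a perforated steel top, 110 (x) x 84 (y) x 55 mm, fixed on the stand's base plate under one of the two hooks (either side, it varies); its top is 63 mm above the bench. Origin: centre of its underside, 8 mm above the bench.
- drip_dish: low open steel dish, 110 (x) x 84 (y) x 14 mm, fixed on the stand's base plate under the other hook; its rim is 22 mm above the bench. Origin: centre of its underside, 8 mm above the bench.
- deep_basket: deep steel wire basket, 118 mm long (x), 72 mm wide (y), sides 75 mm high; rigid bail: legs up from the middle of the short ends (x = -54, +54 mm) carry a straight round bar 10 mm thick along x, centre 150 mm above the underside. Loose, about 0.25 kg, a bearing race ring (about 0.1 kg) loose inside. Origin: centre of underside, z up; same after half a turn.
- deep_basket_bail (a point): middle of the deep basket's bail bar, 150 mm above its underside, on the bar's centre line; axes as the basket's, the bar runs along x from -54 to +54 mm.
- deep_basket_floor (a point): centre of the deep basket's inner floor, 3 mm above its underside.
- shallow_basket: shallow steel wire basket, 118 mm long (x), 72 mm wide (y), sides 38 mm high; rigid bail: legs up from the middle of the short ends (x = -54, +54 mm) carry a straight round bar 10 mm thick along x, centre 105 mm above the underside. Loose, about 0.25 kg, a gear selector pawl (about 0.1 kg) loose inside. Origin: centre of underside, z up; same after half a turn.
- shallow_basket_bail (a point): middle of the shallow basket's bail bar, 105 mm above its underside, on the bar's centre line; axes as the basket's, the bar runs along x from -54 to +54 mm.
- shallow_basket_floor (a point): centre of the shallow basket's inner floor, 3 mm above its underside.
- race_ring: bearing race, a steel ring 61 mm across and 22 mm high, lying loose in the deep basket; must stay in it. Origin: centre of its underside.
- selector_pawl: steel selector pawl 35 x 76 x 18 mm, lying loose in the shallow basket; must stay in it. Origin: centre of its underside.
- bottle: spray bottle, 52 mm thick, 181 mm high, standing loose beyond the left-hand basket's place; bystander. Origin: centre of its underside.
- vee: vee block 57 x 56 x 34 mm, loose on the bench between the two baskets' places; bystander. Origin: centre of its underside.
- tape: roll of tape 80 mm across, 24 mm high, lying loose behind the stand to the right; bystander. Origin: centre of its underside.
- drawer_corner (a point): right-hand end of the front of the top drawer of the blue parts chest, fixed, behind and left of the stand: the front (190 mm high) runs from here to the left (+y), its handle stands out some 20 mm towards the robot further left. It limits how far forward a basket may go beside the left hook.

How it is judged:
At the end, for the whole second after the job is handed in: Shallow basket over the drain box, deep over the drip dish, each bail bar down in the throat (height within 6 mm of the seat, 12 mm along the arm, its middle within 18 mm along the bar), tilted under 0.25 rad, at rest, the ring and the pawl still in their baskets (((z of deep_basket_bail in the frame of seat_left between -0.006 and 0.006 m and y of deep_basket_bail in the frame of seat_left between -0.012 and 0.012 m and x of deep_basket_bail in the frame of seat_left between -0.018 and 0.018 m) or (z of deep_basket_bail in the frame of seat_right between -0.006 and 0.006 m and y of deep_basket_bail in the frame of seat_right between -0.012 and 0.012 m and x of deep_basket_bail in the frame of seat_right between -0.018 and 0.018 m)) and angle between each of deep_basket, shallow_basket's own z axis and vertical below 0.25 rad and linear speed of each of deep_basket, shallow_basket below 0.04 m/s and angular speed of each of deep_basket, shallow_basket below 0.4 rad/s and ((z of shallow_basket_bail in the frame of seat_left between -0.006 and 0.006 m and y of shallow_basket_bail in the frame of seat_left between -0.012 and 0.012 m and x of shallow_basket_bail in the frame of seat_left between -0.018 and 0.018 m) or (z of shallow_basket_bail in the frame of seat_right between -0.006 and 0.006 m and y of shallow_basket_bail in the frame of seat_right between -0.012 and 0.012 m and x of shallow_basket_bail in the frame of seat_right between -0.018 and 0.018 m)) and horizontal distance between shallow_basket_bail and drain_box below 0.04 m and horizontal distance between deep_basket_bail and drip_dish below 0.04 m and horizontal distance between race_ring and deep_basket_floor below 0.05 m and z of race_ring in the frame of deep_basket_floor between -0.01 and 0.03 m and horizontal distance between selector_pawl and shallow_basket_floor below 0.05 m and z of selector_pawl in the frame of shallow_basket_floor between -0.01 and 0.03 m); the robot touches nothing.
It fails at once if the spray bottle, vee block or tape roll is shifted more than 30 mm, or the bottle tips (distance of any of bottle, vee, tape from where it was at the start of the episode above 0.03 m or angle between bottle's own z axis and vertical above 0.4 rad).
It also fails if it takes over 67 s, if anything falls off the work surface, if the arm or the gripper's body presses on something with over 40 N, if the wrist force passes 120 N, or if a joint passes its speed limit or range.

## Working session

There is one attempt and no reset: what is moved stays moved. The work goes in short steps, Python scripts to look and compute and a tool call to move; the robot and the scene stay as the last step left them, time stands still between calls to the robot, and variables do not carry over. Pictures are saved under pics/ and viewed, and the job is handed in when it is done.

Besides the shell and the picture viewer there is one more tool, called after "Call:" by a JSON object that holds its "op" and its "data", one argument or row to a line. step_arm: Moves the arm, as the interface text tells. Its arguments: {"type":"object","properties":{"commands":{"type":"string"},"jaw":{"type":"number"},"grip_force":{"type":"number"}},"required":["commands"]}

```bash
mkdir -p pics; ls
python3 - <<'E'
from station import *
import cv2,pickle
s=get_state();print(s)
for n in ["scene","top","wrist"]:
    p=grab_frame(n);cv2.imwrite(f"pics/{n}0.png",p["frame"][:,:,::-1]);pickle.dump(p,open(f"{n}0.pkl","wb"))
    print(n,{k:v for k,v in p.items() if k!="frame"})
    for o in ["stand","drain_box","drip_dish","deep_basket","shallow_basket","race_ring","selector_pawl","bottle","vee","tape","deep_basket_bail","shallow_basket_bail","seat_left","seat_right","drawer_corner"]:
        try: print(o,[(r["conf"],r["pixel"]) for r in recognise(p,o)][:3])
        except Exception as e: print(o,e)
E
```

```text
pics
{'t': 0.0, 'q': array([ 1.57412431e+00,  3.59382955e-01,  1.10547961e-02, -3.30165642e-04,
       -1.22411890e+00, -2.88091287e-01]), 'qd': array([-7.86468879e-04,  2.70332190e-05,  1.06484266e-04,  6.91452208e-04,
        1.73711229e-03, -1.65742536e-03]), 'joint_efforts': array([-2.37888671e-03, -5.82723463e+01,  2.93076038e+01,  6.99756458e+00,
        7.07656582e-03, -1.57113959e-04]), 'eef_pos': array([0.18953698, 0.64736905, 0.25062704]), 'ee_rot': array([ 3.13992176e+00, -1.71466769e-04, -2.84875598e-01]), 'force': array([-0.24435101,  1.2022516 , -0.12446525]), 'moment': array([0.02007375, 0.02198055, 0.0052493 ]), 'width': 0.08766478189830348}
scene {'fovy': 46.43411189937659, 'cx': 315.6030043365363, 'cy': 207.2265306248767, 'rvec': array([ 2.17188665, -1.23039958,  0.4260279 ]), 'tvec': array([-0.21431942,  0.49387062,  0.6723598 ]), 'shot': 1}
stand [(0.68, [340.3, 211.5]), (0.38, [317.5, 304.4]), (0.25, [219.1, 232.3])]
drain_box [(0.98, [312.8, 238.7]), (0.51, [429.0, 230.9])]
drip_dish [(0.76, [365.8, 271.4])]
deep_basket [(0.69, [218.9, 235.0])]
shallow_basket [(
[... 2051 characters left out ...]
        8.19072912e-02],
       [ 9.99999812e-01, -5.45508005e-04, -2.81742422e-04,
         3.59192266e-04],
       [ 1.04243391e-04, -3.01370517e-01,  9.53507106e-01,
        -1.34017216e-01],
       [ 0.00000000e+00,  0.00000000e+00,  0.00000000e+00,
         1.00000000e+00]]), 'shot': 3}
stand []
drain_box []
drip_dish []
deep_basket []
shallow_basket []
race_ring []
selector_pawl []
bottle []
vee []
tape []
deep_basket_bail []
shallow_basket_bail []
seat_left []
seat_right []
drawer_corner it knows: bottle, deep_basket, deep_basket_bail, deep_basket_floor, drain_box, drip_dish, race_ring, seat_left, seat_right, selector_pawl, shallow_basket, shallow_basket_bail, shallow_basket_floor, st
```

View pics/scene0.png

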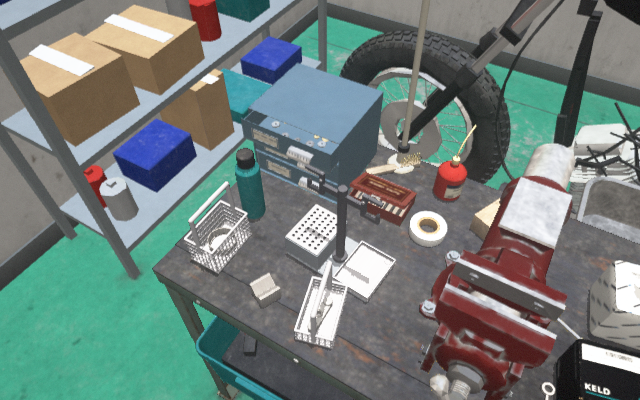

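View pics/top0.png

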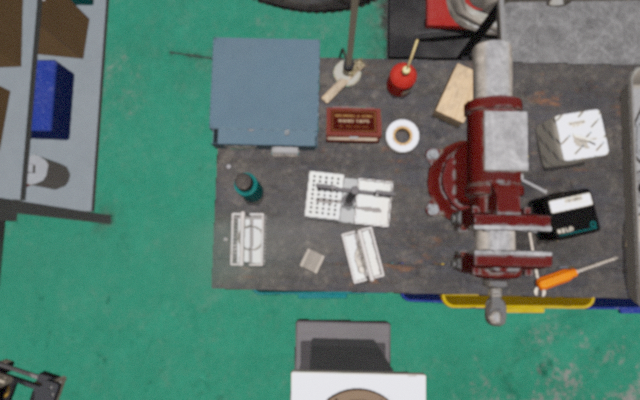

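Run:
```python
import cv2
a=cv2.imread("pics/scene0.png");cv2.imwrite("pics/scene0z.png",cv2.resize(a[150:350,170:440],None,fx=2.9,fy=2.9,interpolation=cv2.INTER_CUBIC))
a=cv2.imread("pics/top0.png");cv2.imwrite("pics/top0z.png",cv2.resize(a[120:290,210:430],None,fx=3.5,fy=3.5,interpolation=cv2.INTER_CUBIC))
```

```text
(no output)
```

View pics/scene0z.png

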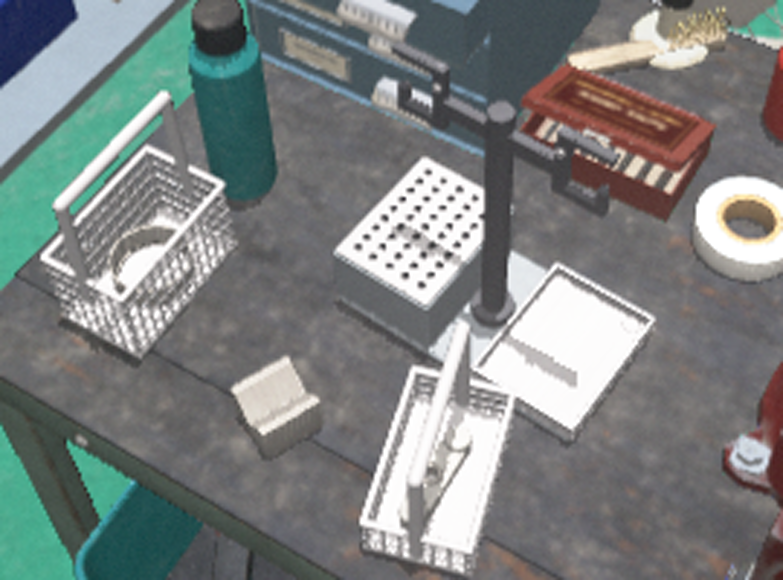

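View pics/top0z.png

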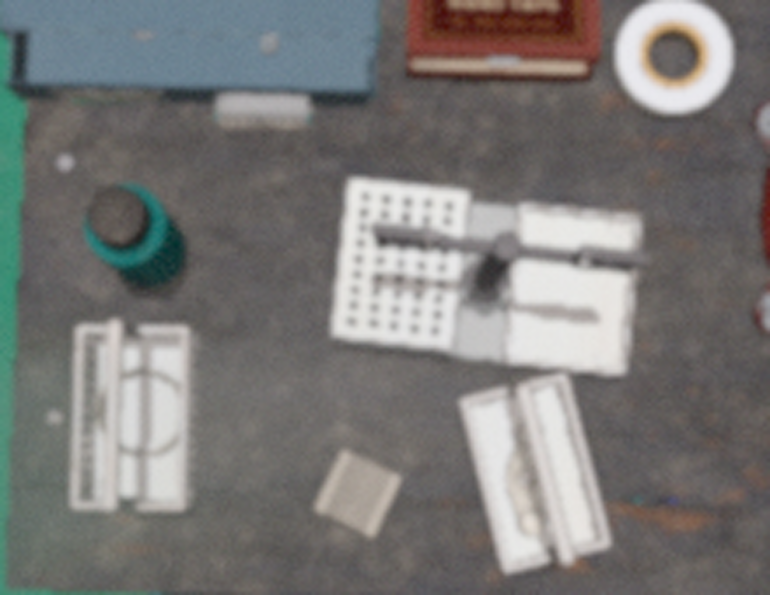

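```bash
cat > h.py <<'E'
import numpy as np,cv2,pickle
from scipy.optimize import least_squares
P={n:pickle.load(open(n+"0.pkl","rb")) for n in ("scene","top")}
def K(p):
    f=200/np.tan(np.radians(p["fovy"]/2));return np.array([[f,0,p["cx"]],[0,f,p["cy"]],[0,0,1]])
def proj(p,X): return cv2.projectPoints(np.atleast_2d(np.float64(X)),p["rvec"],p["tvec"],K(p),None)[0][:,0]
def ray(p,uv,z):
    R=cv2.Rodrigues(p["rvec"])[0];c=-R.T@p["tvec"];d=R.T@np.linalg.inv(K(p))@[uv[0],uv[1],1];return c+d*(z-c[2])/d[2]
def zt(l): return [((u+.5)/3.5-.5+210,(v+.5)/3.5-.5+120) for u,v in l]
def zs(l): return [((u+.5)/2.9-.5+170,(v+.5)/2.9-.5+150) for u,v in l]
def W(x,X): 
    c,s=np.cos(x[2]),np.sin(x[2]);X=np.array(X);return np.c_[x[0]+c*X[:,0]-s*X[:,1],x[1]+s*X[:,0]+c*X[:,1],X[:,2]]
def fit(Xs,us,Xt,ut,x0,extra=None):
    def r(x): return np.r_[(proj(P["scene"],W(x,Xs))-us).ravel(),(proj(P["top"],W(x,Xt))-ut).ravel()]
    o=least_squares(r,x0,loss="soft_l1");print(np.round(o.x,4));print(np.round(o.fun.reshape(-1,2) if False else r(o.x).reshape(-1,2),1).tolist());return o.x
E
python3 - <<'E'
from h import *
for n in P: 
    R=cv2.Rodrigues(P[n]["rvec"])[0];print(n,"cam",-R.T@P[n]["tvec"])
for nm,uv,z in [("deep",(250,240),.075),("shal",(363,255),.038),("bottle",(247,186),.15),("vee",(311.5,259),.03),("tape",(402,134),.02),("post",(353,190),.236),("chest",(318,147),.19),("handle",(285,153),.15),("chestL",(213,145),.19),("vise",(430,180),.05),("visejaw",(470,225),.15)]: print(nm,ray(P["top"],uv,z))
def rim(h): return [[-.059,.036,h],[.059,.036,h],[.059,-.036,h],[-.059,-.036,h]]
def bar(h): return [[-.054,0,h],[.054,0,h]]
# order: near-left, far-left, far-right, near-right
print("deep");d=fit(rim(.075)+bar(.15),zs([(43,255),(150,148),(226,187),(123,298),(68,203),(163,100)]),rim(.075)+bar(.15),zt([(72,510),(75,325),(190,325),(188,510),(105,506),(116,322)]),[.5,.25,0])
print("shal");s=fit(rim(.038)+bar(.105),zs([(362,522),(412,368),(516,397),(470,547),(415,475),(462,328)]),rim(.038)+bar(.105),zt([(507,573),(460,400),(570,376),(610,547),(567,558),(522,387)]),[.5,-.05,.2])
# stand: params x,y,yaw ; box y c
Xs=[[-.055,.1,.063],[.055,.1,.063],[-.055,.016,.063],[.055,-.016,.022],[.055,-.1,.022],[-.055,-.1,.022],[-.055,-.016,.022],[0,0,.236]]
us=zs([(335,250),(425,157),(430,305),(562,264),(653,318),(573,437),(478,365),(500,107)])
Xt=[[-.055,.1,.063],[.055,.1,.063],[.055,.016,.063],[-.055,.016,.063],[.055,-.016,.022],[.055,-.1,.022],[-.055,-.1,.022],[-.055,-.016,.022]]
ut=zt([(332,338),(347,178),(470,188),(455,350),(520,203),(640,213),(627,375),(507,363)])
print("stand");st=fit(Xs,us,Xt,ut,[.6,-.05,-.1])
np.save("fit.npy",[d,s,st])
for y in(.06,-.06):print("seat",W(st,[[0,y,.195]]),proj(P["scene"],W(st,[[0,y,.195]])),proj(P["scene"],W(st,[[0,.078 if y>0 else -.078,.204]])))
E
```

```text
scene cam [ 0.07468471 -0.22039621  0.82931081]
top cam [0.443207   0.10668344 1.22543777]
deep [0.45747132 0.25900218 0.075     ]
shal [ 0.42873942 -0.0036674   0.038     ]
bottle [0.57283675 0.2598081  0.15      ]
vee [0.41646934 0.11753842 0.03      ]
tape [ 0.72556595 -0.09727334  0.02      ]
post [0.55919972 0.03627253 0.236     ]
chest [0.65393644 0.10791648 0.19      ]
handle [0.64717104 0.17962652 0.15      ]
chestL [0.65324976 0.32884111 0.19      ]
vise [ 0.60896401 -0.15904081  0.05      ]
visejaw [ 0.49927121 -0.2221898   0.15      ]
deep
[0.4611 0.2655 0.0073]
[[-0.7, 0.7], [-0.9, -1.1], [0.0, -1.4], [-0.2, 0.9], [-2.2, 0.9], [0.8, -0.6], [0.4, -1.3], [1.3, -0.1], [-0.3, 0.4], [-1.1, -0.8], [2.0, -1.1], [0.4, 0.9]]
shal
[ 0.4302 -0.0031  0.2656]
[[-1.0, 0.2], [0.1, -0.8], [-0.1, -2.3], [0.2, 1.8], [-0.2, 1.8], [0.1, 0.5], [-0.3, -0.6], [0.7, -0.2], [-1.3, -0.7], [-0.0, -0.7], [0.0, -0.4], [0.7, 1.0]]
stand
[ 0.5613  0.03   -0.0853]
[[-0.5, 0.9], [0.3, -0.7], [0.1, 2.0], [-2.6, -1.0], [0.6, -0.3], [-0.4, -2.5], [-3.3, 0.5], [1.1, -2.8], [0.6, 0.3], [1.5, -0.5], [1.9, 0.4], [1.4, 0.7], [-0.2, 0.0], [-0.1, 0.9], [-0.5, -0.3], [-1.0, -0.6]]
seat [[0.56637868 0.08980075 0.195     ]] [[315.46654247 185.00490982]] [[307.50657754 177.53492791]]
seat [[ 0.55616072 -0.02976343  0.195     ]] [[371.02682184 214.38229427]] [[380.38834114 215.82473006]]
```

```bash
cat >> h.py <<'E'
def overlay(p,fits,out,crop,s):
    im=cv2.resize(p["frame"][:,:,::-1][crop[1]:crop[3],crop[0]:crop[2]],None,fx=s,fy=s,interpolation=cv2.INTER_CUBIC)
    def L(f,A,c):
        q=(proj(p,W(f,A))-[crop[0],crop[1]]+.5)*s-.5
        cv2.polylines(im,[np.int32(np.round(q*8))],False,c,1,cv2.LINE_AA,3)
    def box(f,x,y0,y1,z,c): L(f,[[-x,y0,z],[x,y0,z],[x,y1,z],[-x,y1,z],[-x,y0,z]],c)
    d,sh,st=fits
    for f,h,b,c in((d,.075,.15,(0,0,255)),(sh,.038,.105,(0,160,0))):
        box(f,.059,-.036,.036,h,c);box(f,.059,-.036,.036,0,c);L(f,[[-.054,0,h],[-.054,0,b],[.054,0,b],[.054,0,h]],c)
    box(st,.055,-.1,.1,.008,(255,0,0));L(st,[[0,0,.008],[0,0,.236]],(255,0,255))
    box(st,.055,.016,.1,.063,(255,0,0));box(st,.055,-.1,-.016,.022,(255,0,0))
    for g in(1,-1):
        L(st,[[0,g*y,z] for y,z in((.078,.204),(.07,.204),(.07,.19),(.05,.19),(.05,.228),(.08,.228),(.08,.236),(.04,.236),(.04,.18),(.078,.18),(.078,.204))],(0,255,255))
    cv2.imwrite(out,im)
E
python3 - <<'E'
from h import *
f=np.load("fit.npy")
overlay(P["scene"],f,"pics/ov1.png",(170,130,440,350),2.7)
overlay(P["top"],f,"pics/ov2.png",(210,120,430,290),3.5)
E
```

```text
(no output)
```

View pics/ov1.png

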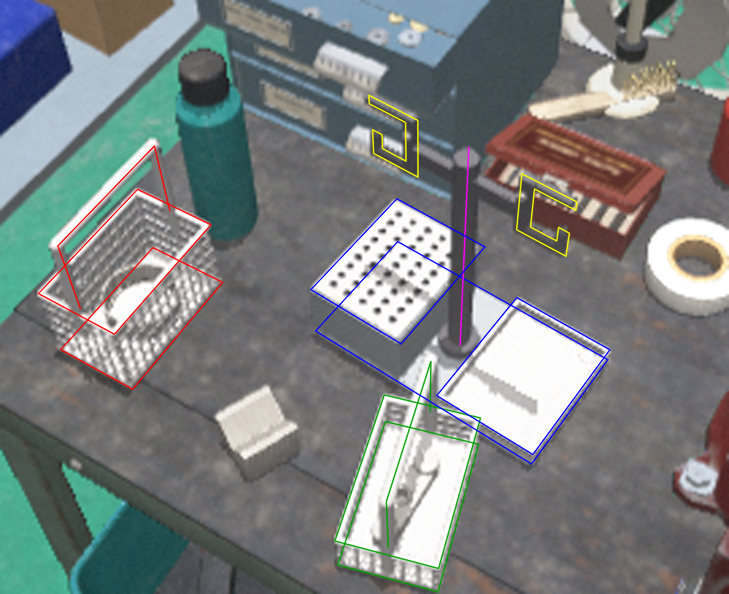

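View pics/ov2.png

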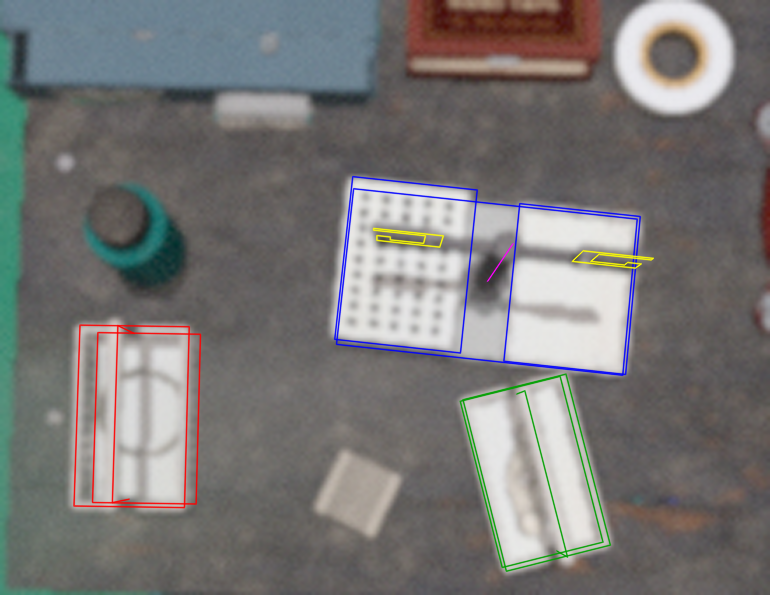

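```bash
cat >> h.py <<'E'
from scipy.spatial.transform import Rotation as Ro
def plan(wps,start=None,roll=np.pi):
    """wps: list of (x,y,z,yaw,n) TCP"""
    from station import get_state
    s=get_state();p,R=s["eef_pos"],Ro.from_euler("xyz",s["ee_rot"])
    print("t",round(s["t"],2),"pos",np.round(p,4),"rpy",np.round(s["ee_rot"],3),"F",np.round(s["force"],1),"w",round(s["width"],4))
    rows=[]
    for x,y,z,yaw,n in wps:
        Rt=Ro.from_euler("xyz",[np.pi,0,yaw]);p0,R0=p,R
        rv=(R0.inv()*Rt).as_rotvec()
        for k in range(1,n+1):
            pn=p0+(np.array([x,y,z])-p0)*k/n;Rn=R0*Ro.from_rotvec(rv*k/n)
            d=R.inv().apply(pn-p)*1000;w=(R.inv()*Rn).as_rotvec()
            d=np.round(d,1);w=np.round(w,4);rows.append(np.r_[d,w]);p=p+R.apply(d/1000);R=R*Ro.from_rotvec(w)
    for i in range(0,len(rows),8): print("; ".join(" ".join(f"{v:g}" for v in r) for r in rows[i:i+8]))
def bailgrip(fit,off,h,up=0,bx=.014):
    """TCP pose so bar is bx ahead of TCP, off along bar"""
    q=W(fit,[[off,0,h+bx+up]])[0];return (*q,fit[2])
E
python3 - <<'E'
from h import *
d,s,st=np.load("fit.npy")
print(bailgrip(s,-.022,.105))
a=bailgrip(s,-.022,.105,.10)
plan([(.42,.35,.26,-.1,8),(*a,14)])
E
```

```text
(np.float64(0.4089260222879533), np.float64(-0.00882814287636306), np.float64(0.119), np.float64(0.26562660715427483))
t 2.25 pos [0.1897 0.6478 0.2516] rpy [ 3.142 -0.    -0.285] F [-0.   0.4 -0.6] w 0.0875
38.1 27.6 -1.1 0 -0 -0.0231; 37.4 28.5 -1 0 -0 -0.0231; 36.8 29.4 -1.1 0 -0 -0.0231; 36.1 30.2 -1 0 -0 -0.0231; 35.4 31 -1.1 0 -0 -0.0231; 34.6 31.9 -1 0 -0 -0.0231; 33.9 32.6 -1.1 0 -0 -0.0231; 33.2 33.4 -1 0 -0 -0.0231
1.8 25.6 2.9 0 -0 -0.0261; 1.1 25.6 3 0 0 -0.0261; 0.4 25.6 2.9 0 0 -0.0261; -0.2 25.7 2.9 0 0 -0.0262; -0.9 25.6 2.9 0 0 -0.0261; -1.6 25.6 3 0 0 -0.0261; -2.3 25.6 2.9 0 0 -0.0261; -2.9 25.4 2.9 0 0 -0.0261
-3.6 25.4 2.9 0 0 -0.0261; -4.2 25.3 3 0 0 -0.0262; -4.9 25.2 2.9 0 0 -0.0261; -5.5 25 2.9 0 0 -0.0261; -6.2 24.9 2.9 0 0 -0.0261; -6.9 24.7 3 0 0 -0.0261
```

Call:
{"op": "step_arm", "data": {
  "commands": "38 27.5 -1 0 0 -0.023; 37.5 28.5 -1 0 0 -0.023; 37 29.5 -1 0 0 -0.023; 36 30 -1 0 0 -0.023; 35.5 31 -1 0 0 -0.023; 34.5 32 -1 0 0 -0.023; 34 32.5 -1 0 0 -0.023; 33 33.5 -1 0 0 -0.023",
  "jaw": 60,
  "grip_force": 50
}}

```text
t: 3.25
eef_pos: [0.4207, 0.3488, 0.2599]
ee_rot: [-3.141, -0.0, -0.1]
force: [1.2, 0.3, 0.2]
width: 0.06
```

Call:
{"op": "step_arm", "data": {
  "commands": "2 25.5 3 0 0 -0.026; 1 25.5 3 0 0 -0.026; 0.5 25.5 3 0 0 -0.026; 0 25.5 3 0 0 -0.026; -1 25.5 3 0 0 -0.026; -1.5 25.5 3 0 0 -0.026; -2.5 25.5 3 0 0 -0.026; -3 25.5 3 0 0 -0.026"
}}

```text
t: 4.25
eef_pos: [0.4134, 0.1449, 0.2357]
ee_rot: [-3.141, -0.001, 0.108]
force: [0.8, -0.9, 0.6]
width: 0.0602
```

Run:
```python
from h import *
from station import *
s=get_state();p=grab_frame("wrist");pickle.dump((s,p),open("w1.pkl","wb"));cv2.imwrite("pics/w1.png",p["frame"][:,:,::-1])
d,s,st=np.load("fit.npy")
plan([(*bailgrip(s,-.022,.105,.10),6)])
```

```text
t 4.3 pos [0.4124 0.1427 0.2352] rpy [3.141e+00 1.000e-03 1.090e-01] F [-1.1 -2.1 -0.8] w 0.0601
-3.3 25 2.7 0 0.0002 -0.0261; -4 25 2.7 0.0001 0.0001 -0.0262; -4.6 24.8 2.7 0 0.0002 -0.0261; -5.3 24.7 2.7 0.0001 0.0001 -0.0261; -5.9 24.5 2.8 0 0.0002 -0.0262; -6.6 24.4 2.7 0.0001 0.0001 -0.0261
```

View pics/w1.png

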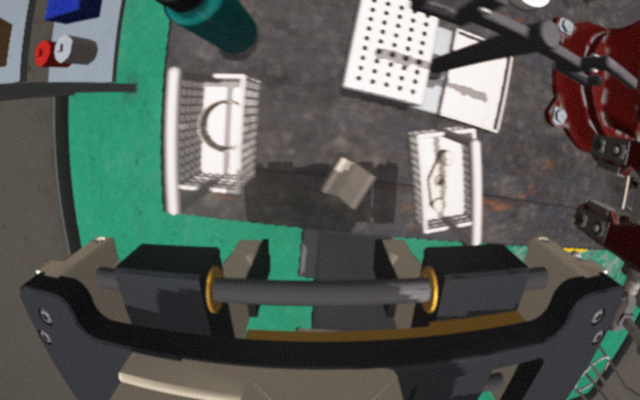

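```bash
cat >> h.py <<'E'
def wproj(s,p,X):
    X=np.atleast_2d(X);T=np.array(p["tool_from_camera"]);R=Ro.from_euler("xyz",s["ee_rot"])
    t=R.inv().apply(X-s["eef_pos"]);c=(t-T[:3,3])@T[:3,:3]
    th=np.arctan2(np.hypot(c[:,0],c[:,1]),c[:,2]);ph=np.arctan2(c[:,1],c[:,0]);f=200/np.tan(np.radians(p["fovy"]/2))
    return np.c_[p["cx"]+f*th*np.cos(ph),p["cy"]+f*th*np.sin(ph)]
def woverlay(s,p,fits,out,crop,sc):
    im=cv2.resize(p["frame"][:,:,::-1][crop[1]:crop[3],crop[0]:crop[2]],None,fx=sc,fy=sc,interpolation=cv2.INTER_CUBIC)
    def L(f,A,c):
        q=(wproj(s,p,W(f,A))-[crop[0],crop[1]]+.5)*sc-.5
        cv2.polylines(im,[np.int32(np.round(q*8))],False,c,1,cv2.LINE_AA,3)
    def box(f,x,y0,y1,z,c): L(f,[[-x,y0,z],[x,y0,z],[x,y1,z],[-x,y1,z],[-x,y0,z]],c)
    d,sh,st=fits
    for f,h,b,c in((d,.075,.15,(0,0,255)),(sh,.038,.105,(0,160,0))):
        box(f,.059,-.036,.036,h,c);L(f,[[-.054,0,h],[-.054,0,b],[.054,0,b],[.054,0,h]],c)
    L(st,[[0,0,.008],[0,0,.236]],(255,0,255))
    box(st,.055,.016,.1,.063,(255,0,0));box(st,.055,-.1,-.016,.022,(255,0,0))
    for g in(1,-1):
        L(st,[[0,g*y,z] for y,z in((.078,.204),(.07,.204),(.07,.19),(.05,.19),(.05,.228),(.08,.228),(.08,.236),(.04,.236),(.04,.18),(.078,.18),(.078,.204))],(0,255,255))
    cv2.imwrite(out,im)
E
python3 - <<'E'
from h import *
s,p=pickle.load(open("w1.pkl","rb"));f=np.load("fit.npy")
woverlay(s,p,f,"pics/wov1.png",(150,0,420,230),2.6)
woverlay(s,p,f,"pics/wov2.png",(330,0,600,250),2.4)
E
```

```text
(no output)
```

View pics/wov1.png

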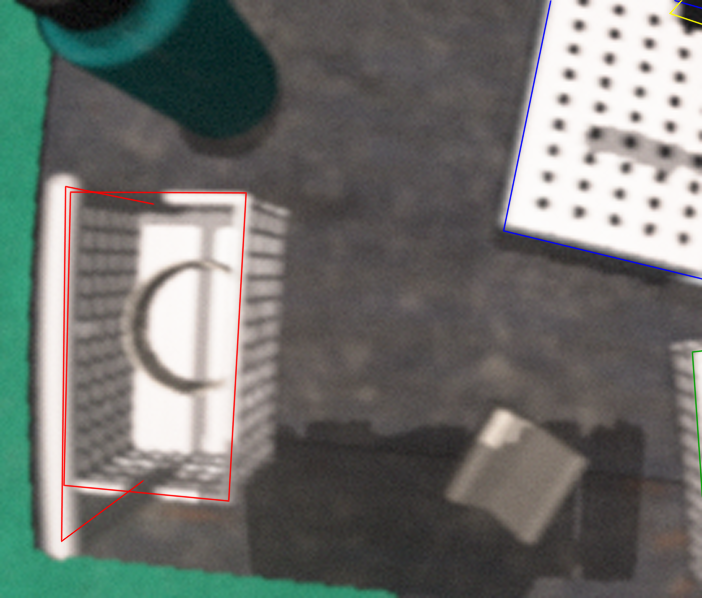

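View pics/wov2.png

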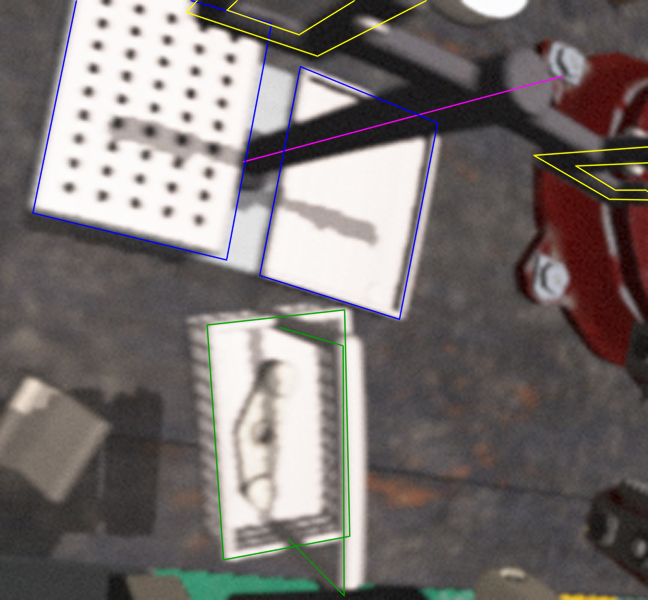

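Call:
{"op": "step_arm", "data": {
  "commands": "-3.5 25 2.5 0 0 -0.026; -4 25 2.5 0 0 -0.026; -4.5 25 2.5 0 0 -0.026; -5.5 24.5 2.5 0 0 -0.026; -6 24.5 3 0 0 -0.026; -6.5 24.5 3 0 0 -0.026; 0 0 0 0 0 0; 0 0 0 0 0 0"
}}

```text
t: 5.3
eef_pos: [0.4095, -0.0057, 0.2198]
ee_rot: [-3.142, -0.001, 0.262]
force: [0.2, 0.4, 1.1]
width: 0.0599
```

Run:
```python
from h import *
from station import *
s=get_state();p=grab_frame("wrist");pickle.dump((s,p),open("w2.pkl","wb"))
f=np.load("fit.npy");print(s["eef_pos"],s["ee_rot"],s["qd"])
woverlay(s,p,f,"pics/wov3.png",(150,0,470,250),2.4)
```

```text
[ 0.40953756 -0.00573727  0.21980052] [-3.14152530e+00 -5.79177196e-04  2.62396938e-01] [ 1.20040145e-02  3.73163650e-04  1.37104803e-03  4.40966773e-05
 -4.67242015e-04  1.12311915e-03]
```

View pics/wov3.png

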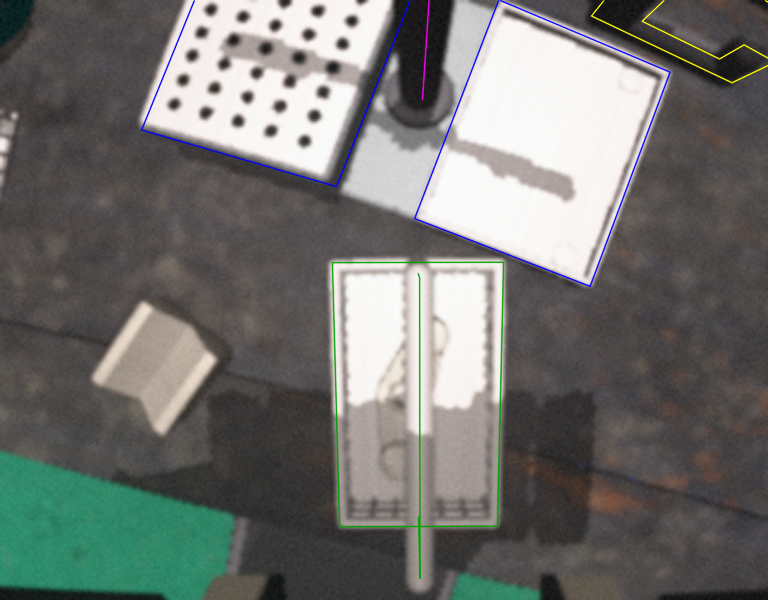

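Run:
```python
from h import *
d,s,st=np.load("fit.npy")
plan([(*bailgrip(s,-.022,.105),6)])
```

```text
t 5.35 pos [ 0.4096 -0.0055  0.2198] rpy [-3.142e+00 -1.000e-03  2.630e-01] F [ 0.4 -0.3  0.6] w 0.0603
-0.3 0.5 16.8 -0 -0.0001 -0.0004; -0.2 0.5 16.8 -0 -0.0001 -0.0005; -0.3 0.5 16.8 -0 -0.0001 -0.0004; -0.2 0.5 16.8 -0 -0.0001 -0.0004; -0.3 0.5 16.8 -0.0001 -0.0001 -0.0005; -0.2 0.5 16.8 0 -0 -0.0004
```

Call:
{"op": "step_arm", "data": {
  "commands": "-0.3 0.5 17 0 0 0; -0.2 0.5 17 0 0 0; -0.3 0.5 17 0 0 0; -0.2 0.5 17 0 0 0; -0.3 0.5 17 0 0 0; -0.2 0.5 16 0 0 -0.002; 0 0 0 0 0 0"
}}

```text
t: 6.22
eef_pos: [0.4082, -0.0089, 0.1179]
ee_rot: [3.141, 0.002, 0.266]
force: [1.0, -0.4, -0.5]
width: 0.0602
```

Call:
{"op": "step_arm", "data": {
  "commands": "0 0 0 0 0 0; 0 0 0 0 0 0; 0 0 0 0 0 0; 0 0 0 0 0 0; 0 0 0 0 0 0",
  "jaw": 0,
  "grip_force": 50
}}

```text
t: 6.85
eef_pos: [0.4087, -0.0092, 0.1187]
ee_rot: [-3.142, -0.0, 0.265]
force: [0.1, 1.0, -0.0]
width: 0.0154
```

Call:
{"op": "step_arm", "data": {
  "commands": "0 0 0 0 0 0; 0 0 0 0 0 0; 0 0 -5 0 0 0; 0 0 -10 0 0 0; 0 0 -16 0 0 0; 0 0 -16 0 0 0; 0 0 -16 0 0 0; 0 0 -16 0 0 0"
}}

```text
t: 7.85
eef_pos: [0.4084, -0.0093, 0.1985]
ee_rot: [-3.141, -0.0, 0.265]
force: [0.8, -0.0, -3.1]
width: 0.0081
```

Run:
```python
from h import *
from station import *
d,s,st=np.load("fit.npy")
s=get_state();p=grab_frame("wrist");cv2.imwrite("pics/w3.png",p["frame"][:,:,::-1])
def T(x,y,bz,off=-.022): q=W(st,[[x+off,y,bz+.014]])[0];return (*q,st[2])
print(T(-.12,.10,.216),T(-.028,.06,.216),T(-.008,.06,.195))
plan([(.412,.0,.235,.1,6),(*T(-.12,.10,.218),8),(*T(-.028,.10,.217),8)])
```

```text
(np.float64(0.4283003859972185), np.float64(0.14174673023842568), np.float64(0.23), np.float64(-0.08525289071957158)) (np.float64(0.5165602715838107), np.float64(0.09405823480984615), np.float64(0.23), np.float64(-0.08525289071957158)) (np.float64(0.536487635039911), np.float64(0.0923552416541116), np.float64(0.20900000000000002), np.float64(-0.08525289071957158))
t 7.9 pos [ 0.4095 -0.0091  0.2005] rpy [ 3.141e+00 -3.000e-03  2.660e-01] F [ 1.4  0.1 -0.8] w 0.0086
0.8 -1.4 -5.7 -0 -0.0005 0.0276; 0.8 -1.3 -5.8 -0 -0.0005 0.0276; 0.7 -1.4 -5.7 -0.0001 -0.0005 0.0276; 0.7 -1.5 -5.8 0 -0.0005 0.0276; 0.7 -1.4 -5.7 0 -0.0005 0.0276; 0.6 -1.4 -5.8 -0 -0.0005 0.0276; 3.8 -17.4 0.4 -0 -0 0.0232; 3.4 -17.5 0.4 -0 -0 0.0231
3 -17.6 0.3 -0 -0 0.0232; 2.5 -17.7 0.4 -0 -0 0.0231; 2.2 -17.7 0.4 -0 -0 0.0232; 1.7 -17.7 0.4 -0 -0 0.0231; 1.4 -17.8 0.4 -0 -0 0.0232; 0.9 -17.9 0.4 -0 -0 0.0232; 11.5 0 0.1 -0 -0 -0; 11.5 0 0.1 -0 -0 -0
11.5 0 0.2 -0 -0 -0; 11.5 0 0.1 -0 -0 -0; 11.5 0 0.1 -0 -0 -0; 11.5 0 0.1 -0 -0 -0; 11.5 0 0.1 -0 -0 -0; 11.5 0 0.2 -0 -0 -0
```

View pics/w3.png

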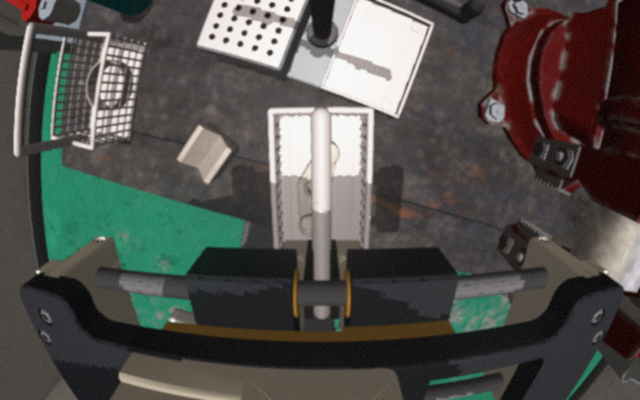

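Call:
{"op": "step_arm", "data": {
  "commands": "1 -1.5 -6 0 0 0.0275; 1 -1.5 -6 0 0 0.0275; 0.5 -1.5 -6 0 0 0.0275; 0.5 -1.5 -6 0 0 0.0275; 0.5 -1.5 -6 0 0 0.0275; 0.5 -1.5 -5 0 0 0.0275; 4 -17.5 0.5 0 0 0.023; 3.5 -17.5 0.5 0 0 0.023"
}}

```text
t: 8.9
eef_pos: [0.4152, 0.0364, 0.2318]
ee_rot: [-3.141, -0.0, 0.052]
force: [0.9, -0.5, -3.7]
width: 0.0085
```

Call:
{"op": "step_arm", "data": {
  "commands": "3 -17.5 0.5 0 0 0.023; 2.5 -17.5 0.5 0 0 0.023; 2 -18 0 0 0 0.023; 1.5 -18 0.5 0 0 0.023; 1.5 -18 0.5 0 0 0.023; 1 -18 0.5 0 0 0.023; 0 0 0 0 0 0; 0 0 0 0 0 0"
}}

```text
t: 9.9
eef_pos: [0.4268, 0.1427, 0.229]
ee_rot: [3.141, 0.0, -0.084]
force: [-1.0, -0.7, -3.6]
width: 0.0086
```

Run:
```python
from h import *
from station import *
d,s,st=np.load("fit.npy")
p=grab_frame("scene");cv2.imwrite("pics/s1.png",cv2.resize(p["frame"][100:350,150:450,::-1],None,fx=2.4,fy=2.4))
def T(x,y,bz,off=-.022): q=W(st,[[x+off,y,bz+.014]])[0];return (*q,st[2])
plan([(*T(-.028,.10,.217),8)])
```

```text
t 9.95 pos [0.4269 0.1426 0.229 ] rpy [ 3.141  0.    -0.084] F [ 0.3 -0.4 -3.5] w 0.0087
11.7 0.1 -0.3 0 0 0.0002; 11.7 0.1 -0.2 0.0001 0.0001 0.0001; 11.7 0.1 -0.3 0 0 0.0002; 11.6 0.1 -0.2 0 0.0001 0.0001; 11.7 0.1 -0.3 0.0001 -0 0.0002; 11.7 0.1 -0.2 0 0 0.0002; 11.7 0.1 -0.3 0 0.0001 0.0001; 11.7 0 -0.2 0.0001 0 0.0002
```

View pics/s1.png

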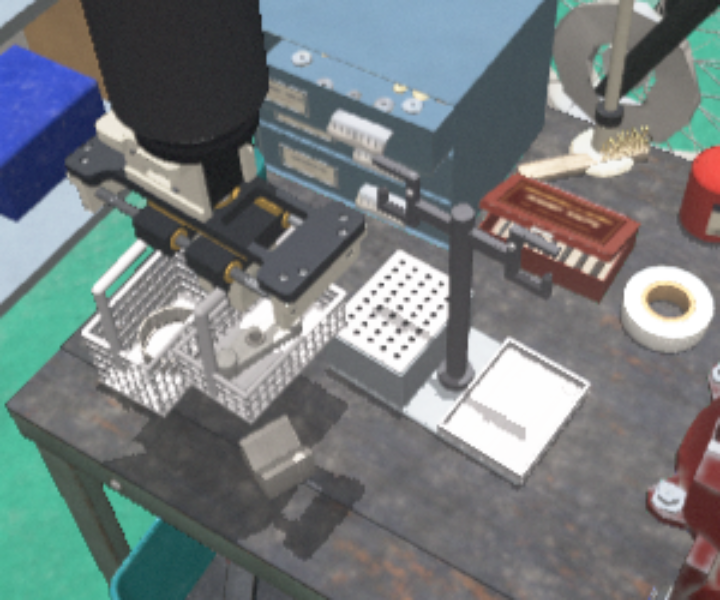

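Call:
{"op": "step_arm", "data": {
  "commands": "11.5 0 0 0 0 0; 11.5 0 0 0 0 0; 12 0 -0.5 0 0 0; 11.5 0 -0.5 0 0 0; 12 0 -0.5 0 0 0; 11.5 0 -0.5 0 0 0; 12 0 0 0 0 0; 11.5 0 0 0 0 0"
}}

```text
t: 10.95
eef_pos: [0.521, 0.1351, 0.231]
ee_rot: [3.142, 0.0, -0.084]
force: [-0.2, 0.0, -3.6]
width: 0.0083
```

Call:
{"op": "step_arm", "data": {
  "commands": "0 0 0 0 0 0; 0 0 0 0 0 0; 0 0 0 0 0 0"
}}

```text
t: 11.32
eef_pos: [0.5199, 0.1352, 0.2311]
ee_rot: [-3.141, 0.0, -0.084]
force: [-0.1, -0.6, -3.0]
width: 0.0085
```

```bash
cat >> h.py <<'E'
d0,s0,st=np.load("fit.npy")
def T(x,y,bz,off=-.022): q=W(st,[[x+off,y,bz+.014]])[0];return (*q,st[2])
def carried(s,off,H,h,Ln,name):
    """overlay of carried basket assuming level, bar 14mm ahead of TCP"""
    from station import grab_frame
    out=[]
    for cam,crop,sc in(("scene",(230,120,430,300),3.3),("wrist",(170,0,470,320),1.8)):
        p=grab_frame(cam);im=cv2.resize(p["frame"][:,:,::-1][crop[1]:crop[3],crop[0]:crop[2]],None,fx=sc,fy=sc,interpolation=cv2.INTER_CUBIC)
        yaw=s["ee_rot"][2];c,sn=np.cos(yaw),np.sin(yaw);b=s["eef_pos"]+np.array([0,0,-.014])-off*np.array([c,sn,0])
        def Lx(f,A,col,dz=0):
            X=W(f,A);X[:,2]+=dz
            q=((proj(p,X) if cam=="scene" else wproj(s,p,X))-[crop[0],crop[1]]+.5)*sc-.5
            cv2.polylines(im,[np.int32(np.round(q*8))],False,col,1,cv2.LINE_AA,3)
        f=(b[0],b[1],yaw);dz=b[2]-H
        for z in (0,h): Lx(f,[[-.059,-.036,z],[.059,-.036,z],[.059,.036,z],[-.059,.036,z],[-.059,-.036,z]],(0,0,255),dz)
        Lx(f,[[-.054,0,h],[-.054,0,H],[.054,0,H],[.054,0,h]],(0,0,255),dz)
        for g in(1,-1): Lx(st,[[0,g*y,z] for y,z in((.078,.204),(.07,.204),(.07,.19),(.05,.19),(.05,.228),(.08,.228),(.08,.236),(.04,.236),(.04,.18),(.078,.18),(.078,.204))],(0,255,255))
        cv2.imwrite(f"pics/{name}_{cam}.png",im)
E
python3 - <<'E'
from h import *
from station import *
carried(get_state(),-.022,.105,.038,0,"c1")
plan([(*T(-.028,.06,.217),8)])
E
```

```text
t 11.43 pos [0.52   0.1353 0.2312] rpy [-3.141 -0.    -0.084] F [-0.4 -0.  -3.6] w 0.0082
0 5.2 0 -0 -0 0.0002; 0 5.1 0.1 -0.0001 -0 0.0002; 0 5.2 -0 0 -0.0001 0.0003; 0 5.2 0 -0 0 0.0002; 0 5.1 0 -0.0001 -0 0.0002; 0 5.2 0.1 0 -0 0.0002; 0 5.2 0 -0 -0.0001 0.0002; 0 5.1 0 -0 0 0.0002
```

View pics/c1_scene.png

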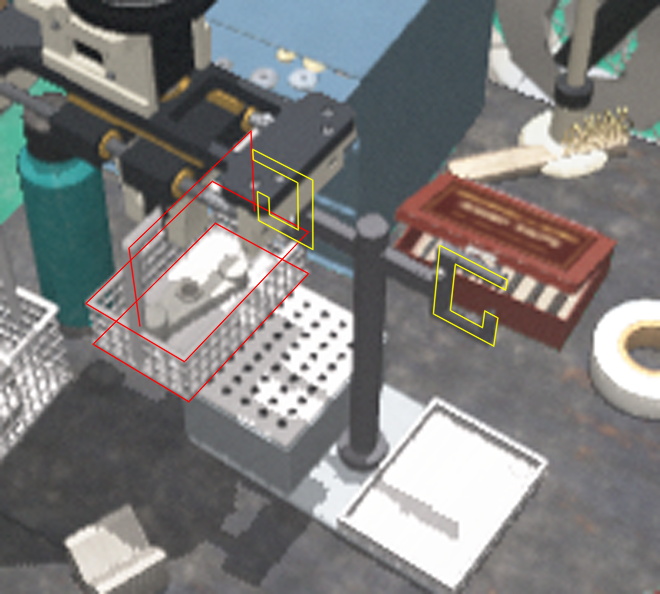

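View pics/c1_wrist.png

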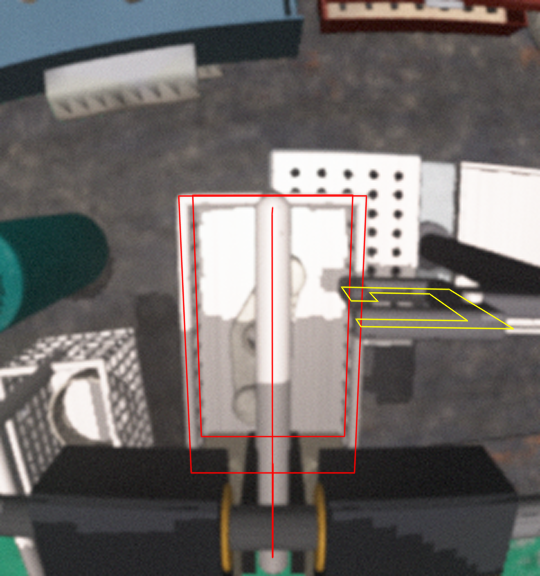

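Run:
```python
from h import *
from station import *
s=get_state();p=grab_frame("wrist");q=grab_frame("scene")
pickle.dump((s,p,q),open("w4.pkl","wb"))
a=cv2.resize(p["frame"][130:200,340:470,::-1],None,fx=6,fy=6,interpolation=cv2.INTER_CUBIC)
b=cv2.resize(q["frame"][160:235,290:400,::-1],None,fx=6,fy=6,interpolation=cv2.INTER_CUBIC)
cv2.imwrite("pics/hk1.png",a);cv2.imwrite("pics/hk2.png",b)
w=[[0,y,z] for y,z in((.078,.204),(.05,.19),(.08,.228),(.08,.236),(.04,.236),(.078,.18))]
print((wproj(s,p,W(st,w))-[340,130])*6)
print((proj(q,W(st,np.array(w)*[1,-1,1]))-[290,160])*6)
```

```text
[[148.62410429 220.56705461]
 [409.19170721 197.51337122]
 [165.06498181 281.42995474]
 [180.84575754 306.52065118]
 [688.73020138 313.71892734]
 [116.61446186 174.63877004]]
[[542.33004684 334.94838034]
 [455.77679796 321.61213653]
 [556.37112792 284.35198008]
 [559.1244624  265.85992977]
 [436.69025985 203.0644138 ]
 [534.82942759 386.31034451]]
```

View pics/hk1.png

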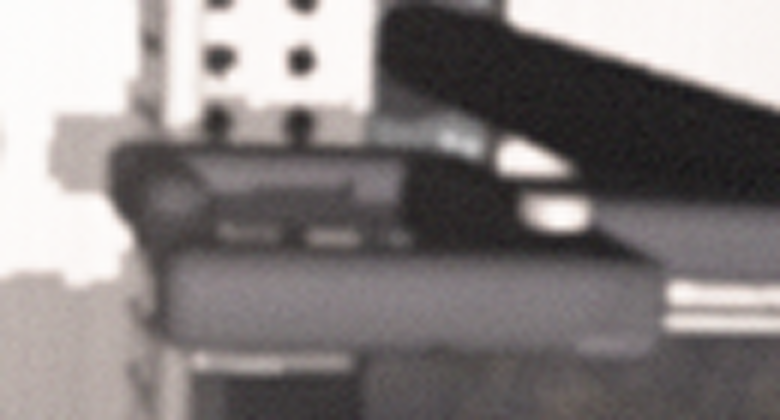

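View pics/hk2.png

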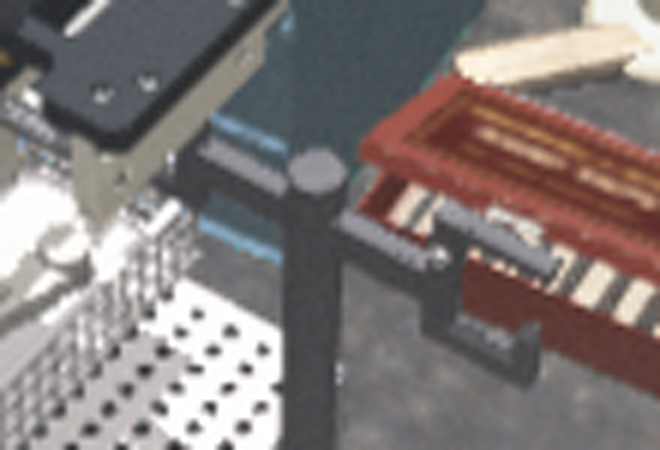

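Call:
{"op": "step_arm", "data": {
  "commands": "0 5 0 0 0 0; 0 5 0 0 0 0; 0 5 0 0 0 0; 0 5 0 0 0 0; 0 5 0 0 0 0; 0 5 0 0 0 0; 0 5 0 0 0 0; 0 5 0 0 0 0"
}}

```text
t: 12.52
eef_pos: [0.5169, 0.095, 0.2311]
ee_rot: [3.142, -0.0, -0.084]
force: [0.1, 0.1, -3.6]
width: 0.0082
```

Call:
{"op": "step_arm", "data": {
  "commands": "4 0 0 0 0 0; 4 0 0 0 0 0; 4 0 0 0 0 0; 2 0 0 0 0 0; 0 0 0 0 0 0; 0 0 0 0 0 0"
}}

```text
t: 13.28
eef_pos: [0.5308, 0.0942, 0.231]
ee_rot: [3.142, 0.0, -0.084]
force: [0.2, 0.2, -3.8]
width: 0.0085
```

Run:
```python
from h import *
from station import *
carried(get_state(),-.022,.105,.038,0,"c2")
plan([(*T(-.010,.0605,.195),8)])
```

```text
t 13.38 pos [0.5307 0.0942 0.2311] rpy [ 3.142  0.    -0.084] F [ 0.3  0.  -3.2] w 0.0082
0.5 0.1 2.8 0 0 0.0002; 0.5 0.1 2.7 0 0 0.0002; 0.5 0.1 2.8 0 0 0.0002; 0.4 0.1 2.7 0 0 0.0002; 0.5 0.1 2.8 0 0 0.0002; 0.5 0.1 2.8 0 0.0001 0.0002; 0.5 0.1 2.7 0 -0 0.0002; 0.5 0.1 2.8 0 -0 0.0002
```

View pics/c2_wrist.png

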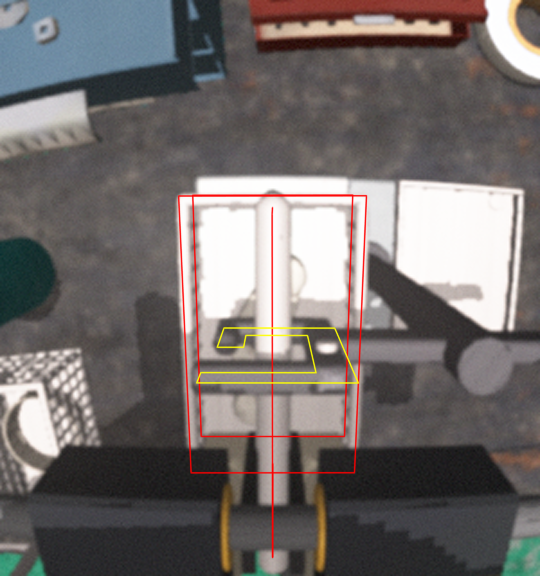

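View pics/c2_scene.png

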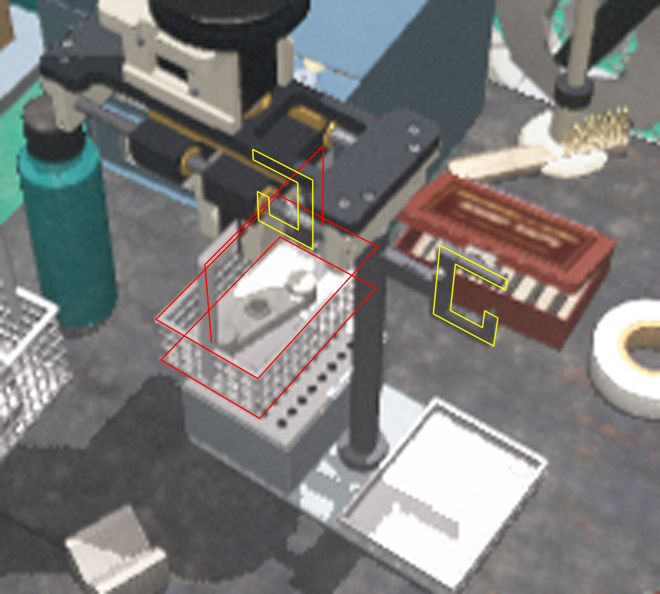

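Call:
{"op": "step_arm", "data": {
  "commands": "0.5 0 3 0 0 0; 0.5 0 3 0 0 0; 0.5 0 3 0 0 0; 0.5 0 3 0 0 0; 0.5 0 3 0 0 0; 0 0 3 0 0 0; 0 0 2 0 0 0; 0 0 0 0 0 0"
}}

```text
t: 14.38
eef_pos: [0.5333, 0.0939, 0.2109]
ee_rot: [3.141, 0.0, -0.084]
force: [-0.4, -0.1, -3.8]
width: 0.0082
```

Call:
{"op": "step_arm", "data": {
  "commands": "0 0 0.5 0 0 0; 0 0 0.5 0 0 0; 0 0 0.5 0 0 0; 0 0 0 0 0 0"
}}

```text
t: 14.88
eef_pos: [0.5333, 0.0939, 0.2095]
ee_rot: [3.142, 0.0, -0.084]
force: [0.6, -0.3, -3.4]
width: 0.0086
```

Call:
{"op": "step_arm", "data": {
  "commands": "0 0 0.5 0 0 0; 0 0 0.5 0 0 0; 0 0 0 0 0 0"
}}

```text
t: 15.25
eef_pos: [0.5334, 0.0939, 0.2087]
ee_rot: [3.142, -0.0, -0.084]
force: [-0.4, 0.7, -1.8]
width: 0.009
```

Call:
{"op": "step_arm", "data": {
  "commands": "0 0 0.5 0 0 0; 0 0 0.5 0 0 0; 0 0 0 0 0 0"
}}

```text
t: 15.62
eef_pos: [0.5333, 0.0939, 0.2078]
ee_rot: [-3.142, -0.0, -0.084]
force: [-3.2, 0.6, 1.2]
width: 0.0086
```

Call:
{"op": "step_arm", "data": {
  "commands": "0 0 0 0 0 0; 0 0 0 0 0 0; 0 0 0 0 0 0; 0 0 0 0 0 0; 0 0 0 0 0 0",
  "jaw": 36
}}

```text
t: 16.25
eef_pos: [0.5334, 0.0939, 0.2076]
ee_rot: [-3.142, -0.0, -0.084]
force: [-0.2, 0.4, -0.6]
width: 0.036
```

Run:
```python
from h import *
from station import *
carried(get_state(),-.022,.105,.038,0,"c3")
plan([])
```

```text
t 16.35 pos [0.5334 0.0939 0.2076] rpy [ 3.142 -0.    -0.084] F [ 0.5  0.3 -0.3] w 0.0356
```

View pics/c3_wrist.png

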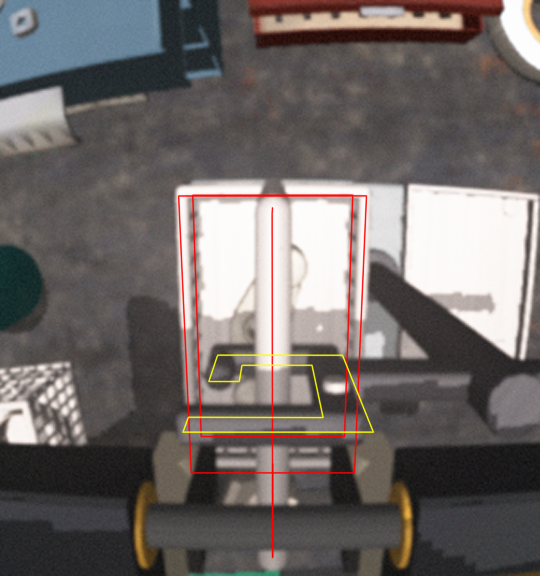

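View pics/c3_scene.png

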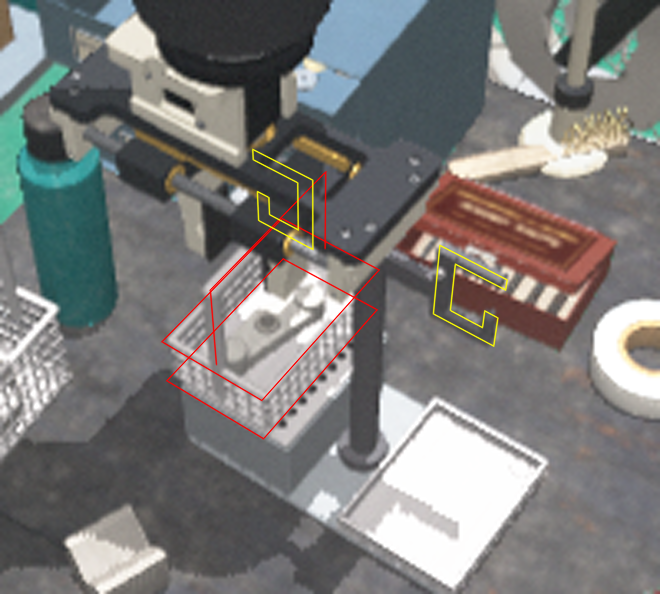

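Call:
{"op": "step_arm", "data": {
  "commands": "0 0 -5 0 0 0; 0 0 -10 0 0 0; 0 0 -15 0 0 0; 0 0 -20 0 0 0; 0 0 -20 0 0 0; -15 0 -10 0 0 0; -25 -15 0 0 0 0; -30 -25 0 0 0 0"
}}

```text
t: 17.35
eef_pos: [0.4656, 0.1395, 0.288]
ee_rot: [-3.141, -0.0, -0.085]
force: [-0.0, 0.9, 0.1]
width: 0.0361
```

Run:
```python
from h import *
from station import *
for cam in("scene","wrist"):
    p=grab_frame(cam);cv2.imwrite(f"pics/r1_{cam}.png",cv2.resize(p["frame"][100:300,200:450,::-1],None,fx=3,fy=3) if cam=="scene" else p["frame"][:,:,::-1])
off=.022
a=bailgrip(d0,off,.15,.09)
print(a)
plan([(*a,10),(*bailgrip(d0,off,.15,0),6)])
```

```text
(np.float64(0.4831381774918625), np.float64(0.2656951801770532), np.float64(0.254), np.float64(0.0073428841233922045))
t 17.45 pos [0.4645 0.1408 0.2883] rpy [-3.14  -0.    -0.082] F [ 0.5 -0.   0.4] w 0.0355
0.8 -12.6 3.5 -0.0001 -0 -0.0089; 1 -12.6 3.4 -0.0002 -0.0001 -0.009; 1 -12.6 3.5 -0.0001 -0 -0.0089; 1.2 -12.5 3.4 -0.0002 -0.0001 -0.0089; 1.3 -12.6 3.4 -0.0001 -0 -0.0089; 1.4 -12.5 3.5 -0.0002 -0.0001 -0.009; 1.5 -12.6 3.4 -0.0001 -0 -0.0089; 1.6 -12.5 3.5 -0.0002 -0 -0.0089
1.8 -12.5 3.4 -0.0001 -0.0001 -0.0089; 1.8 -12.5 3.4 -0.0001 -0 -0.009; -0 -0 15 -0 -0 0; -0 -0 15 -0 -0 0; -0 -0 15 -0 -0 0; -0 -0 15 -0 -0 0; -0 -0 15 -0 -0 0; -0 -0 15 -0 -0 0
```

View pics/r1_scene.png

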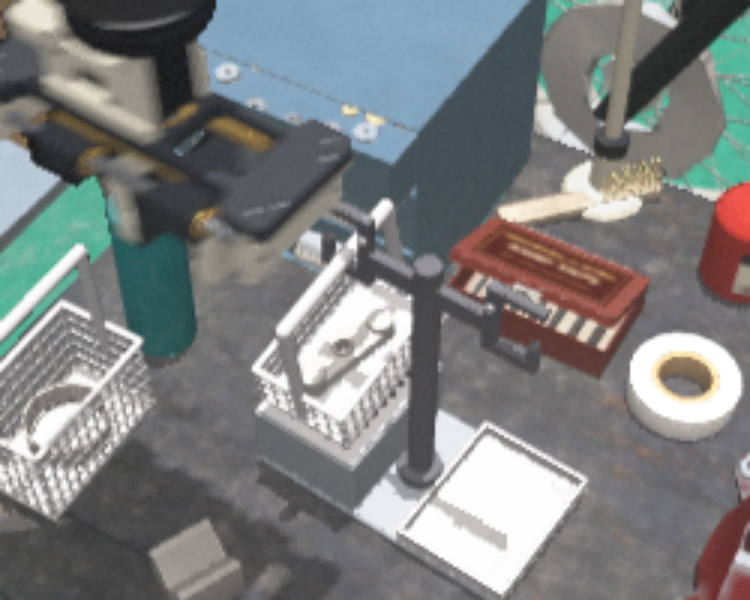

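View pics/r1_wrist.png

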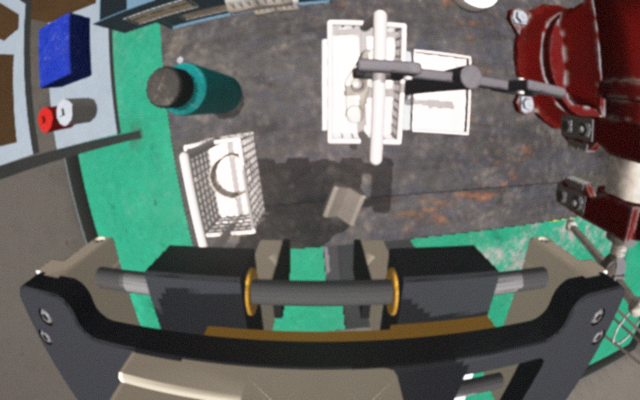

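Call:
{"op": "step_arm", "data": {
  "commands": "1 -15.5 4.5 0 0 -0.011; 1 -15.5 4.5 0 0 -0.011; 1 -15.5 4 0 0 -0.011; 1.5 -15.5 4 0 0 -0.011; 1.5 -15.5 4.5 0 0 -0.011; 1.5 -15.5 4.5 0 0 -0.011; 2 -16 4.5 0 0 -0.011; 2 -16 4.5 0 0 -0.012",
  "jaw": 60
}}

```text
t: 18.45
eef_pos: [0.4842, 0.2651, 0.2522]
ee_rot: [3.142, 0.0, 0.006]
force: [-0.2, -0.6, 0.1]
width: 0.0595
```

Call:
{"op": "step_arm", "data": {
  "commands": "0 0 0 0 0 0; 0 0 0 0 0 0"
}}

```text
t: 18.7
eef_pos: [0.484, 0.2641, 0.2525]
ee_rot: [3.141, 0.0, 0.005]
force: [0.4, 0.1, 0.4]
width: 0.0601
```

Run:
```python
from h import *
from station import *
s=get_state();p=grab_frame("wrist");woverlay(s,p,[d0,s0,st],"pics/wov4.png",(150,0,470,250),2.4)
plan([(*bailgrip(d0,.022,.15,0),6)])
```

```text
t 18.75 pos [0.484  0.2639 0.2527] rpy [-3.142 -0.     0.005] F [ 0.3 -0.5 -0.2] w 0.06
-0.1 -0.3 14.8 -0 -0 -0.0004; -0.2 -0.3 14.8 -0 -0 -0.0004; -0.1 -0.3 14.7 -0 -0 -0.0003; -0.2 -0.3 14.8 -0 -0.0001 -0.0004; -0.1 -0.3 14.8 -0 0 -0.0004; -0.2 -0.3 14.8 -0 0 -0.0004
```

View pics/wov4.png

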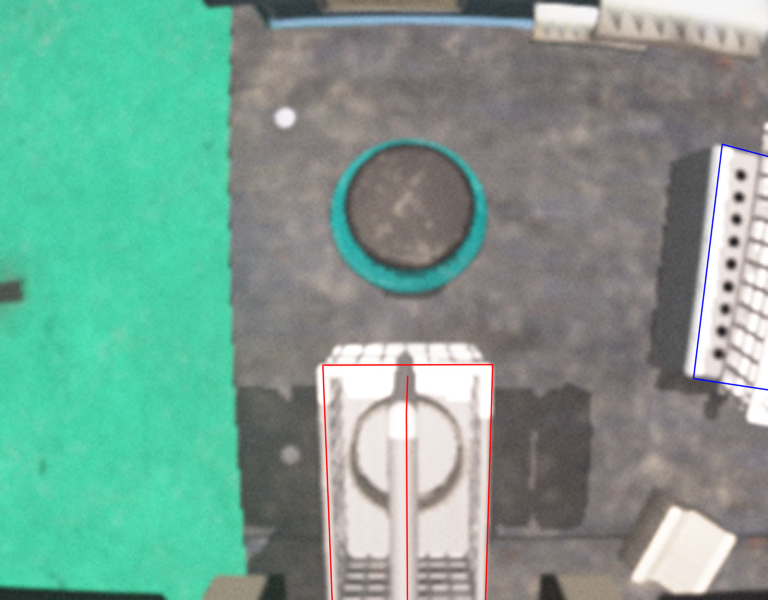

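Call:
{"op": "step_arm", "data": {
  "commands": "0 0 15 0 0 0; 0 0 15 0 0 0; 0 0 15 0 0 0; 0 -0.5 15 0 0 0; 0 -0.5 15 0 0 0; 0 0 13.5 0 0 0; 0 0 0 0 0 0"
}}

```text
t: 19.62
eef_pos: [0.4836, 0.2646, 0.1627]
ee_rot: [3.14, 0.002, 0.005]
force: [-0.5, 0.0, -0.2]
width: 0.0601
```

Call:
{"op": "step_arm", "data": {
  "commands": "0 0 0 0 0 0; 0 0 0 0 0 0; 0 0 0 0 0 0; 0 0 0 0 0 0; 0 0 0 0 0 0; 0 0 0 0 0 0; 0 0 0 0 0 0",
  "jaw": 0,
  "grip_force": 50
}}

```text
t: 20.5
eef_pos: [0.4841, 0.2652, 0.1642]
ee_rot: [-3.141, -0.0, 0.005]
force: [0.5, 0.8, 1.2]
width: 0.0086
```

Call:
{"op": "step_arm", "data": {
  "commands": "0 0 -4 0 0 0; 0 0 -8 0 0 0; 0 0 -12 0 0 0; 0 0 -12 0 0 0; 0 0 -12 0 0 0; 0 0 -10 0 0 0; 0 0 -5 0 0 0; 0 0 0 0 0 0"
}}

```text
t: 21.5
eef_pos: [0.4841, 0.2651, 0.2273]
ee_rot: [-3.141, -0.0, 0.005]
force: [0.9, 0.0, -3.2]
width: 0.0086
```

Run:
```python
from h import *
from station import *
p=grab_frame("scene");cv2.imwrite("pics/r2.png",cv2.resize(p["frame"][100:330,170:430,::-1],None,fx=3,fy=2.6))
o=.022
a=T(-.15,.22,.222,o);b=T(-.15,-.10,.222,o);c=T(-.0,-.10,.217,o);print(a,b,c)
plan([(*a,5),(*b,16),(*c,10)])
```

```text
(np.float64(0.45246749935089603), np.float64(0.26011881576601326), np.float64(0.23600000000000002), np.float64(-0.08525289071957158)) (np.float64(0.42521960885914317), np.float64(-0.058718999531591404), np.float64(0.23600000000000002), np.float64(-0.08525289071957158)) (np.float64(0.5746748347798953), np.float64(-0.07149144819960054), np.float64(0.231), np.float64(-0.08525289071957158))
t 21.55 pos [0.4839 0.265  0.2269] rpy [-3.142  0.     0.005] F [ 0.9 -0.7 -3.3] w 0.0083
-6.3 0.9 -1.8 -0 0 0.0181; -6.3 1.1 -1.8 -0 0.0001 0.0181; -6.2 1.2 -1.8 -0 0 0.018; -6.3 1.3 -1.9 -0 0.0001 0.0181; -6.2 1.3 -1.8 -0 0 0.0181; 0 20 0 -0 0 -0; 0 20 0 -0 0 -0; 0 20 0 -0 0 -0
0 20 0 -0 0 -0; 0 20 0 -0 0 -0; 0 20 0 -0 0 -0; 0 20 0 -0 0 -0; 0 20 0 -0 0 -0; 0 20 0 -0 0 -0; 0 20 0 -0 0 -0; 0 20 0 -0 0 -0
0 20 0 -0 0 -0; 0 20 0 -0 0 -0; 0 20 0 -0 0 -0; 0 20 0 -0 0 -0; 0 20 0 -0 0 -0; 15 0 0.5 -0 0 -0; 15 0 0.5 -0 0 -0; 15 0 0.5 -0 0 -0
15 0 0.5 -0 0 -0; 15 0 0.5 -0 0 -0; 15 0 0.5 -0 0 -0; 15 0 0.5 -0 0 -0; 15 0 0.5 -0 0 -0; 15 0 0.5 -0 0 -0; 15 0 0.5 -0 0 -0
```

View pics/r2.png

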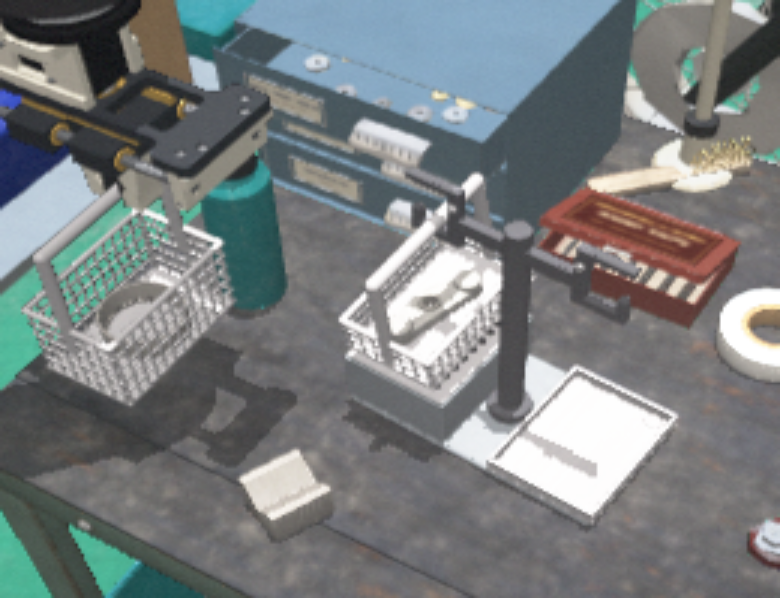

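Call:
{"op": "step_arm", "data": {
  "commands": "-6 1 -2 0 0 0.018; -6 1 -2 0 0 0.018; -6.5 1 -2 0 0 0.018; -6.5 1.5 -2 0 0 0.018; -6.5 1.5 -1 0 0 0.018; 0 10 0 0 0 0; 0 20 0 0 0 0; 0 20 0 0 0 0"
}}

```text
t: 22.55
eef_pos: [0.4478, 0.2085, 0.2359]
ee_rot: [3.141, 0.0, -0.085]
force: [-0.3, 0.5, -3.6]
width: 0.0085
```

Call:
{"op": "step_arm", "data": {
  "commands": "0 20 0 0 0 0; 0 20 0 0 0 0; 0 20 0 0 0 0; 0 20 0 0 0 0; 0 20 0 0 0 0; 0 20 0 0 0 0; 0 20 0 0 0 0; 0 20 0 0 0 0"
}}

```text
t: 23.55
eef_pos: [0.4344, 0.0495, 0.2361]
ee_rot: [-3.142, -0.0, -0.085]
force: [0.4, 0.4, -3.3]
width: 0.0082
```

Call:
{"op": "step_arm", "data": {
  "commands": "0 20 0 0 0 0; 0 20 0 0 0 0; 0 20 0 0 0 0; 0 20 0 0 0 0; 0 20 0 0 0 0; 0 12 0 0 0 0; 0 0 0 0 0 0; 0 0 0 0 0 0"
}}

```text
t: 24.55
eef_pos: [0.4252, -0.0606, 0.2361]
ee_rot: [-3.141, -0.0, -0.085]
force: [-0.4, -0.2, -3.6]
width: 0.0079
```

Run:
```python
from h import *
from station import *
s=get_state();p=grab_frame("scene");cv2.imwrite("pics/r3.png",cv2.resize(p["frame"][70:330,210:510,::-1],None,fx=2.6,fy=2.3))
p=grab_frame("wrist");cv2.imwrite("pics/r3w.png",p["frame"][:,:,::-1])
plan([(*T(-.15,-.105,.218,.022),4),(*T(-.0,-.105,.217,.022),12)])
```

```text
t 24.65 pos [ 0.4252 -0.0604  0.2361] rpy [-3.142 -0.    -0.084] F [ 0.6  0.2 -2.8] w 0.0087
-0 0.8 1 -0 -0 0.0003; -0.1 0.9 1 -0 -0 0.0002; -0 0.8 1.1 -0.0001 -0 0.0003; -0 0.8 1 0 -0.0001 0.0002; 12.5 0 0.1 0 0 0; 12.5 0 0.1 0 0 0; 12.5 0 0 0 0 0; 12.5 0 0.1 0 0 0
12.5 0 0.1 0 0 0; 12.5 0 0.1 0 0 0; 12.5 0 0.1 0 0 0; 12.5 0 0 0 0 0; 12.5 0 0.1 0 0 0; 12.5 0 0.1 0 0 0; 12.5 0 0.1 0 0 0; 12.5 0 0.1 0 0 0
```

View pics/r3.png

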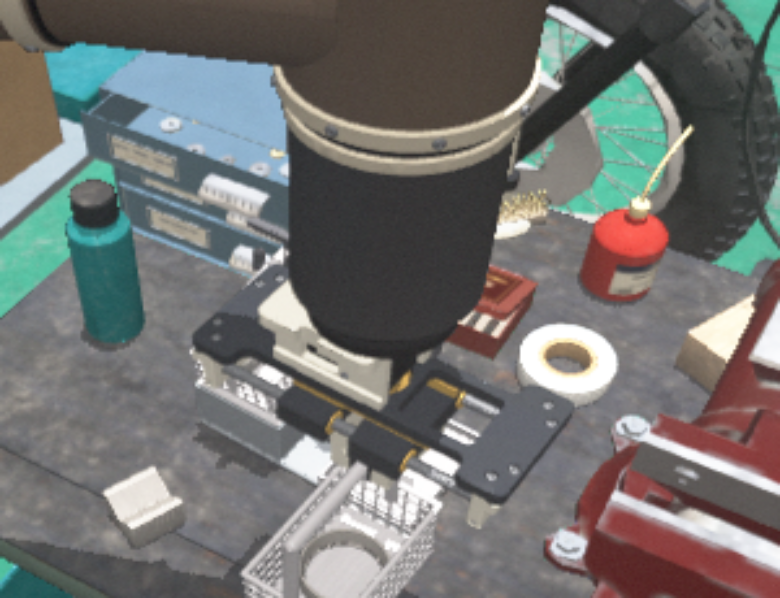

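View pics/r3w.png

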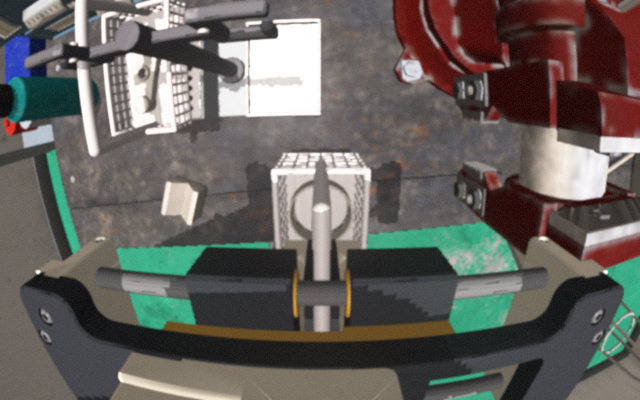

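Run:
```python
from h import *
a=P["scene"]["frame"][130:400,400:600,::-1];b=P["top"]["frame"][20:300,410:570,::-1]
cv2.imwrite("pics/v.png",np.hstack([cv2.resize(a,None,fx=2,fy=2),cv2.resize(b,(320,540))]))
```

```text
(no output)
```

View pics/v.png

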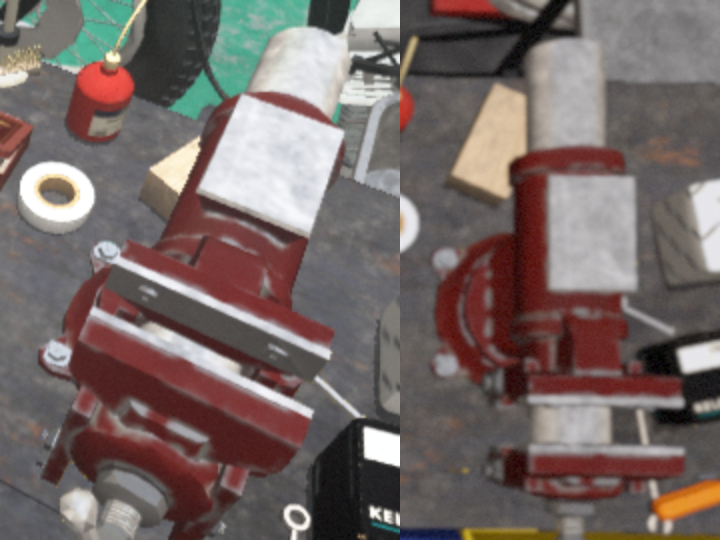

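Run:
```python
from h import *
for a,b in (((462.5,251),(473.5,215.5)),((499,226),(484,170))):
    M=[K(P[n])@np.c_[cv2.Rodrigues(P[n]["rvec"])[0],P[n]["tvec"]] for n in("scene","top")]
    X=cv2.triangulatePoints(M[0],M[1],np.float64(a),np.float64(b));X=(X[:3]/X[3])[:,0];print(X,proj(P["scene"],X)-a,proj(P["top"],X)-b)
```

```text
[ 0.51212602 -0.1954621   0.26105939] [[-0.26430209  0.04045927]] [[ 0.15793894 -0.0814117 ]]
[ 0.60602487 -0.22636765  0.23580783] [[-1.05765182  0.15853803]] [[ 0.68535545 -0.31159811]]
```

Run:
```python
from h import *
o=.022
plan([(*T(-.15,-.120,.226,o),4),(*T(.006,-.120,.226,o),12)])
```

```text
t 24.65 pos [ 0.4252 -0.0604  0.2361] rpy [-3.142 -0.    -0.084] F [ 0.6  0.2 -2.8] w 0.0087
-0 4.6 -1 -0 -0 0.0003; -0.1 4.6 -1 -0 -0 0.0002; -0 4.5 -0.9 -0.0001 -0 0.0003; -0 4.6 -1 0 -0.0001 0.0002; 13 0 -0 0 0 0; 13 0 -0 0 0 0; 13 0 -0 0 0 0; 13 0 -0 0 0 0
13 0 -0 0 0 0; 13 0 -0 0 0 0; 13 0 -0 0 0 0; 13 0 -0 0 0 0; 13 0 -0 0 0 0; 13 0 -0 0 0 0; 13 0 -0 0 0 0; 13 0 -0 0 0 0
```

Call:
{"op": "step_arm", "data": {
  "commands": "0 4.5 -1 0 0 0; 0 4.5 -1 0 0 0; 0 4.5 -1 0 0 0; 0 4.5 -1 0 0 0; 13 0 0 0 0 0; 13 0 0 0 0 0; 13 0 0 0 0 0; 13 0 0 0 0 0"
}}

```text
t: 25.65
eef_pos: [0.4765, -0.0832, 0.2398]
ee_rot: [3.141, 0.0, -0.085]
force: [0.5, -0.1, -4.3]
width: 0.0083
```

Call:
{"op": "step_arm", "data": {
  "commands": "13 0 0 0 0 0; 0 0 0 0 0 0; 0 0 0 0 0 0"
}}

```text
t: 26.02
eef_pos: [0.4879, -0.0843, 0.2398]
ee_rot: [3.142, 0.001, -0.085]
force: [0.1, 0.6, -3.1]
width: 0.0085
```

Run:
```python
from h import *
from station import *
carried(get_state(),.022,.15,.075,0,"c4")
plan([(*T(.006,-.120,.226,.022),7)])
```

```text
t 26.12 pos [ 0.4879 -0.0842  0.2401] rpy [-3.142  0.    -0.085] F [-0.5  0.4 -3.7] w 0.0085
13 -0 0 -0 0 0.0001; 13.1 -0 0 -0 0 0; 13 -0 0 -0 0 0.0001; 13.1 -0 0.1 -0 0 0.0001; 13 -0 -0 -0 0 0.0001; 13.1 -0.1 -0 -0 0 0; 13 0 0 -0.0001 0 0.0001
```

View pics/c4_wrist.png

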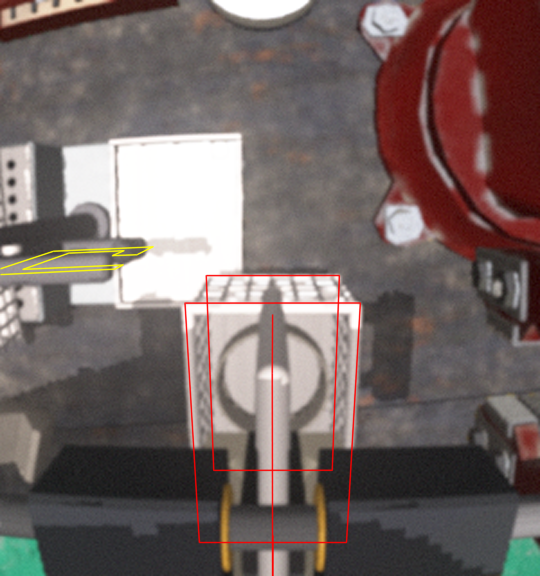

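View pics/c4_scene.png

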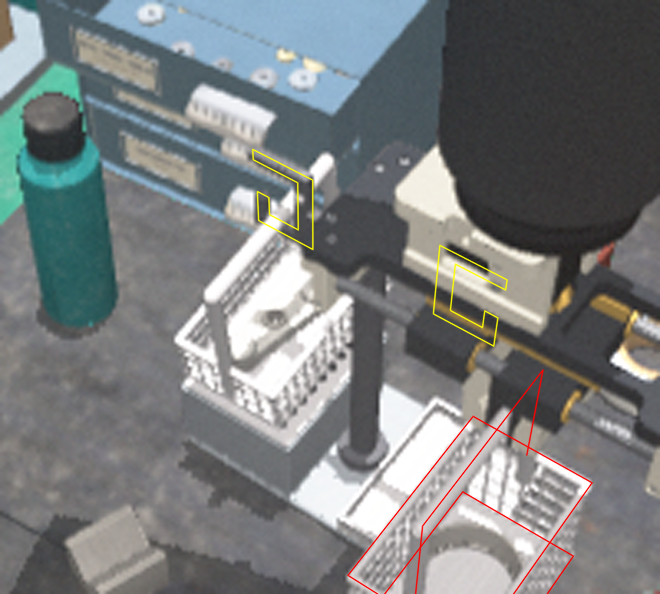

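Call:
{"op": "step_arm", "data": {
  "commands": "13 0 0 0 0 0; 13 0 0 0 0 0; 13 0 0 0 0 0; 13 0 0 0 0 0; 13 0 0 0 0 0; 13 0 0 0 0 0; 13 0 0 0 0 0; 0 0 3 0 0 0"
}}

```text
t: 27.12
eef_pos: [0.5801, -0.092, 0.2368]
ee_rot: [3.142, -0.0, -0.085]
force: [-1.1, -0.5, -3.4]
width: 0.0085
```

Call:
{"op": "step_arm", "data": {
  "commands": "0 0 3 0 0 0; 0 0 3 0 0 0; 0 0 0 0 0 0"
}}

```text
t: 27.5
eef_pos: [0.5786, -0.0919, 0.2309]
ee_rot: [3.142, 0.0, -0.085]
force: [0.0, 0.8, -4.2]
width: 0.0086
```

Run:
```python
from h import *
from station import *
carried(get_state(),.022,.15,.075,0,"c5")
plan([(*T(.006,-.061,.2165,.022),10)])
```

```text
t 27.6 pos [ 0.5789 -0.0919  0.2313] rpy [-3.142 -0.    -0.085] F [ 0.1  0.2 -3.4] w 0.0086
0 -5.9 0.1 -0 -0 0.0001; 0 -5.9 0.1 -0 -0.0001 0; 0 -5.9 0 -0 0 0.0001; 0 -5.9 0.1 -0 -0 0; 0 -5.9 0.1 -0 -0 0.0001; 0 -5.9 0.1 -0 -0.0001 0.0001; 0 -5.9 0 -0 -0 0; 0.1 -5.9 0.1 -0 -0 0.0001
-0 -5.9 0.1 -0 -0.0001 0; -0 -5.9 0.1 -0 0 0.0001
```

View pics/c5_scene.png

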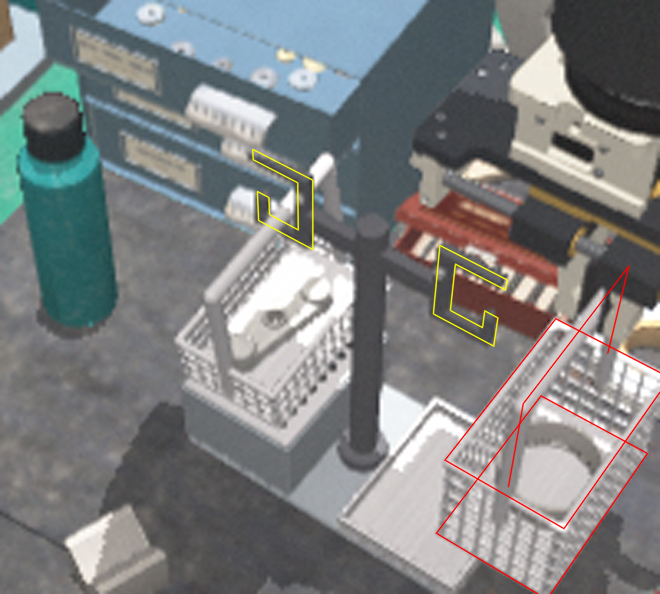

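Call:
{"op": "step_arm", "data": {
  "commands": "0 -6 0 0 0 0; 0 -6 0 0 0 0; 0 -6 0 0 0 0; 0 -6 0 0 0 0; 0 -6 0 0 0 0; 0 0 0 0 0 0"
}}

```text
t: 28.35
eef_pos: [0.5816, -0.0615, 0.2311]
ee_rot: [-3.142, -0.0, -0.084]
force: [-0.1, -0.3, -4.0]
width: 0.0087
```

Run:
```python
from h import *
from station import *
carried(get_state(),.022,.15,.075,0,"c6")
plan([(*T(.006,-.061,.2165,.022),6)])
```

```text
t 28.45 pos [ 0.5815 -0.062   0.231 ] rpy [ 3.142  0.    -0.085] F [ 0.3  0.6 -3.8] w 0.0084
-0 -4.8 0.1 0 0 0.0001; -0 -4.8 0.1 0 0 0.0001; -0 -4.9 0.1 0 0 0.0002; -0 -4.8 0.1 0 0 0.0001; -0 -4.8 0.1 0.0001 0.0001 0.0001; -0 -4.8 0 -0 -0 0.0001
```

View pics/c6_scene.png

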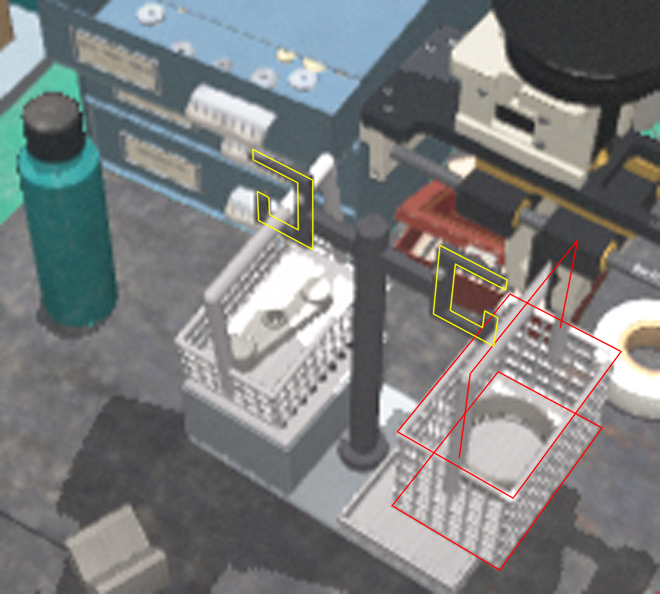

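Call:
{"op": "step_arm", "data": {
  "commands": "0 -5 0 0 0 0; 0 -5 0 0 0 0; 0 -5 0 0 0 0; 0 -5 0 0 0 0; 0 -5 0 0 0 0; 0 -4 0 0 0 0; 0 0 0 0 0 0; 0 0 0 0 0 0"
}}

```text
t: 29.45
eef_pos: [0.584, -0.0332, 0.231]
ee_rot: [3.142, 0.0, -0.085]
force: [0.1, 0.3, -3.3]
width: 0.0087
```

Run:
```python
from h import *
from station import *
carried(get_state(),.022,.15,.075,0,"c7")
plan([(*T(.006,-.0605,.194,.022),8)])
```

```text
t 29.55 pos [ 0.584  -0.0333  0.2311] rpy [ 3.142  0.    -0.085] F [-0.6  1.1 -3.5] w 0.0085
-0 -0.1 2.9 0 0 0; -0 -0.1 2.9 0 0 0.0001; -0 -0 2.9 0 0 0; -0 -0.1 2.8 0 0 0.0001; -0 -0.1 2.9 0 0 -0; -0 -0.1 2.9 0 0 0; -0 -0.1 2.9 0 0 0.0001; -0 -0.1 2.9 0 0 0
```

View pics/c7_scene.png

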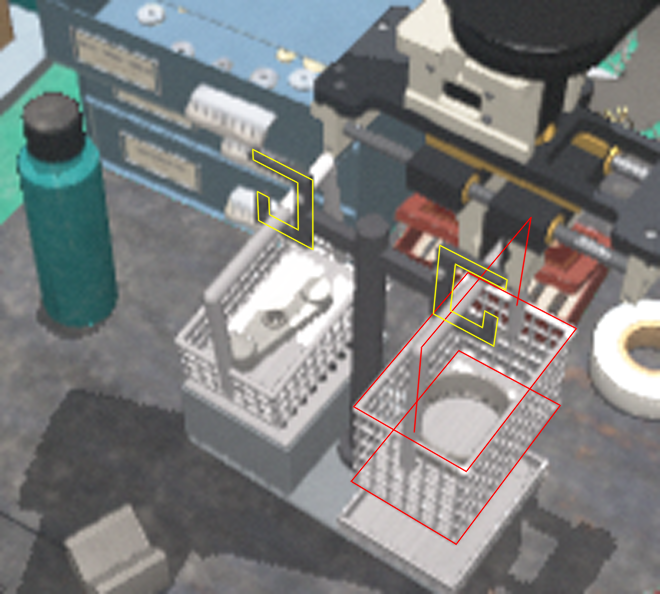

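Bar is in the throat, level. Lowering.

Call:
{"op": "step_arm", "data": {
  "commands": "0 0 3 0 0 0; 0 0 3 0 0 0; 0 0 3 0 0 0; 0 0 3 0 0 0; 0 0 3 0 0 0; 0 0 3 0 0 0; 0 0 2 0 0 0; 0 0 1 0 0 0"
}}

```text
t: 30.55
eef_pos: [0.584, -0.0332, 0.2099]
ee_rot: [3.142, 0.0, -0.085]
force: [-0.6, 0.1, -2.5]
width: 0.0084
```

Call:
{"op": "step_arm", "data": {
  "commands": "0 0 0.5 0 0 0; 0 0 0.5 0 0 0; 0 0 0 0 0 0"
}}

```text
t: 30.92
eef_pos: [0.5841, -0.0332, 0.2091]
ee_rot: [3.142, -0.0, -0.085]
force: [1.3, 0.7, -2.8]
width: 0.0081
```

Call:
{"op": "step_arm", "data": {
  "commands": "0 0 0.5 0 0 0; 0 0 0.5 0 0 0; 0 0 0.5 0 0 0; 0 0 0 0 0 0"
}}

```text
t: 31.42
eef_pos: [0.5843, -0.0332, 0.2081]
ee_rot: [-3.142, -0.001, -0.085]
force: [-0.8, -0.0, 4.2]
width: 0.0087
```

Run:
```python
from h import *
from station import *
carried(get_state(),.022,.15,.075,0,"c8");plan([])
```

```text
t 31.52 pos [ 0.5843 -0.0332  0.208 ] rpy [-3.142e+00 -1.000e-03 -8.500e-02] F [-0.3  0.1  2.6] w 0.0084
```

View pics/c8_scene.png

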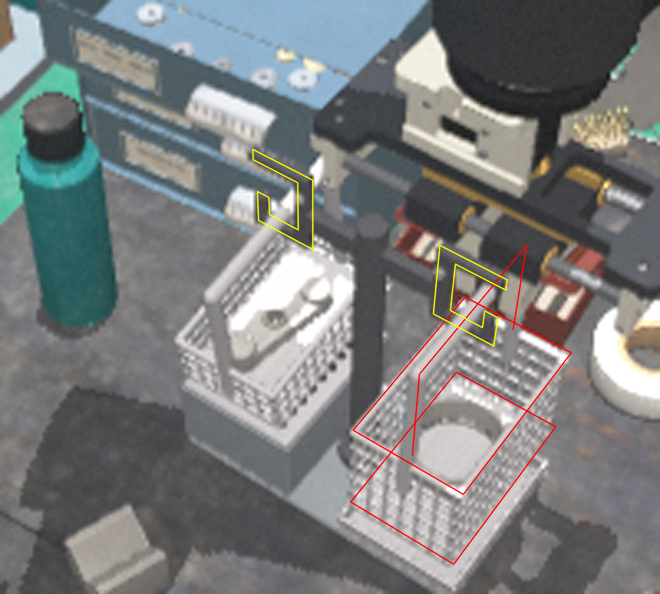

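Seated (force flipped to upward, same height as the left one). Release and back out upward.

Call:
{"op": "step_arm", "data": {
  "commands": "0 0 0 0 0 0; 0 0 0 0 0 0; 0 0 0 0 0 0; 0 0 0 0 0 0; 0 0 0 0 0 0",
  "jaw": 32
}}

```text
t: 32.15
eef_pos: [0.584, -0.0332, 0.2075]
ee_rot: [3.142, 0.0, -0.085]
force: [0.8, 0.5, 0.6]
width: 0.0318
```

Call:
{"op": "step_arm", "data": {
  "commands": "0 0 -5 0 0 0; 0 0 -10 0 0 0; 0 0 -15 0 0 0; 0 0 -20 0 0 0; 0 0 -20 0 0 0; 0 0 -20 0 0 0; 0 0 -20 0 0 0; 0 0 0 0 0 0"
}}

```text
t: 33.15
eef_pos: [0.5849, -0.0332, 0.3204]
ee_rot: [-3.141, -0.004, -0.085]
force: [0.6, 0.1, -0.2]
width: 0.0323
```

Call:
{"op": "step_arm", "data": {
  "commands": "-20 0 -10 0 0 0; -30 0 0 0 0 0; -30 0 0 0 0 0; -30 0 0 0 0 0; -30 0 0 0 0 0; -10 0 0 0 0 0; 0 0 0 0 0 0; 0 0 0 0 0 0"
}}

```text
t: 34.15
eef_pos: [0.4352, -0.0204, 0.3275]
ee_rot: [3.141, 0.0, -0.085]
force: [-0.2, -0.3, 0.1]
width: 0.0319
```

Run:
```python
from h import *
from station import *
plan([])
p=grab_frame("scene");cv2.imwrite("pics/f1.png",cv2.resize(p["frame"][100:300,220:460,::-1],None,fx=3.2,fy=2.9))
p=grab_frame("wrist");cv2.imwrite("pics/f1w.png",p["frame"][:,:,::-1])
```

```text
t 34.15 pos [ 0.4352 -0.0204  0.3275] rpy [ 3.141  0.    -0.085] F [-0.2 -0.3  0.1] w 0.0319
```

View pics/f1.png

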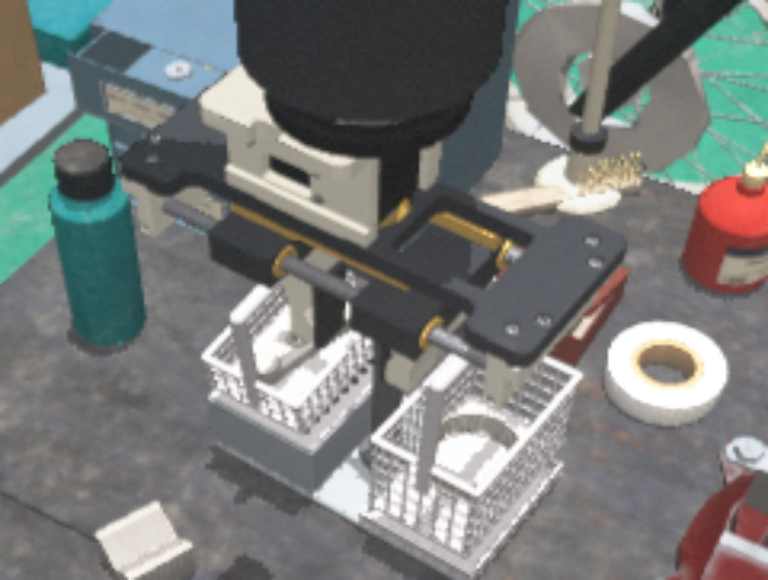

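View pics/f1w.png

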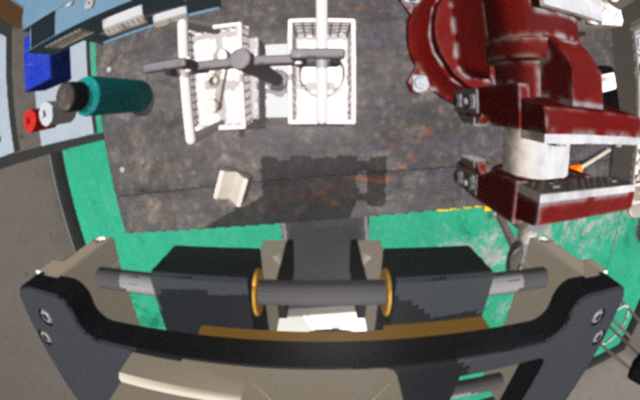

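Call:
{"op": "step_arm", "data": {
  "commands": "0 -35 0 0 0 0; 0 -35 0 0 0 0; 0 -35 0 0 0 0; 0 -35 0 0 0 0; 0 -35 0 0 0 0; 0 -35 0 0 0 0; 0 -30 0 0 0 0; 0 0 0 0 0 0"
}}

```text
t: 35.25
eef_pos: [0.4554, 0.2204, 0.3265]
ee_rot: [3.14, 0.001, -0.083]
force: [0.2, -0.3, -0.8]
width: 0.032
```

Run:
```python
from h import *
from station import *
plan([])
D=np.r_[W(st,[[.005,-.06,0]])[0][:2],st[2]];S=np.r_[W(st,[[-.011,.06,0]])[0][:2],st[2]]
q=grab_frame("top");p=grab_frame("scene")
for n,pp,crop,sc in(("scene",p,(250,130,420,300),3.5),("top",q,(230,110,430,280),3.8)):
    cv2.imwrite(f"pics/g_{n}p.png",cv2.resize(pp["frame"][crop[1]:crop[3],crop[0]:crop[2],::-1],None,fx=sc,fy=sc,interpolation=cv2.INTER_CUBIC))
X=lambda f,A,dz:proj(p,W(f,A)+[0,0,dz])
print("pred bar ends scene zoom: deep",(X(D,[[-.054,0,.195],[.054,0,.195]],0)-[250,130])*3.5,"shallow",(X(S,[[-.054,0,.195],[.054,0,.195]],0)-[250,130])*3.5)
print("rims",(X(D,[[-.059,.036,.12],[-.059,-.036,.12],[.059,-.036,.12]],0)-[250,130])*3.5,(X(S,[[-.059,.036,.128],[-.059,-.036,.128],[.059,-.036,.128]],0)-[250,130])*3.5)
```

```text
t 35.25 pos [0.4554 0.2204 0.3265] rpy [ 3.14e+00  1.00e-03 -8.30e-02] F [ 0.2 -0.3 -0.8] w 0.032
pred bar ends scene zoom: deep [[369.90519155 359.70561275]
 [484.01938083 222.89364686]] shallow [[153.4165033  269.82654389]
 [276.09436325 144.56771796]]
rims [[299.85180592 419.28443184]
 [416.62531622 487.38948142]
 [531.66132713 337.05180336]] [[101.94383873 324.83533565]
 [207.96249782 387.34621532]
 [332.60520093 248.77777528]]
```

View pics/g_scenep.png

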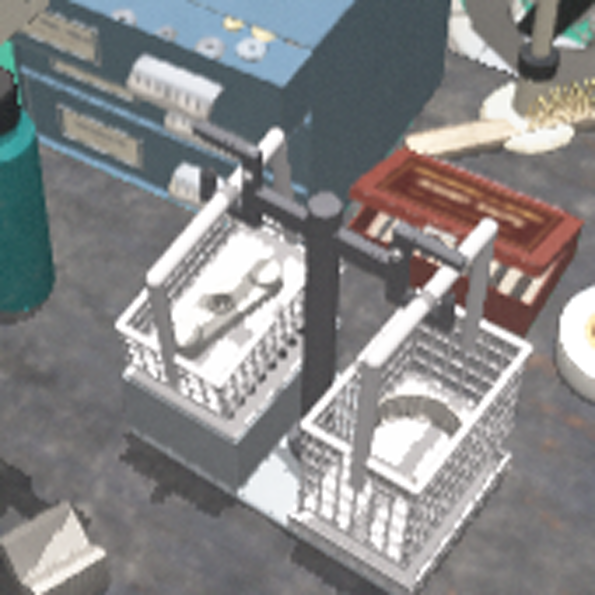

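View pics/g_topp.png

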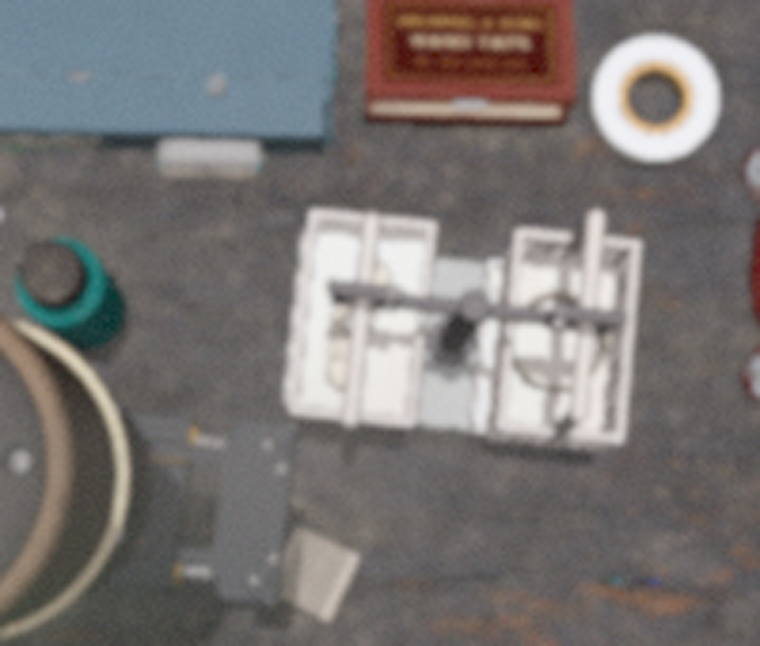

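Run:
```python
from h import *
sc=lambda l:np.array([((u+.5)/3.5-.5+250,(v+.5)/3.5-.5+130) for u,v in l]);tp=lambda l:np.array([((u+.5)/3.8-.5+230,(v+.5)/3.8-.5+110) for u,v in l])
seat={"S":W(st,[[0,.06,.195]])[0],"D":W(st,[[0,-.06,.195]])[0]}
for n,a,b in(("S",sc([(156,274),(276,135)]),tp([(351,421),(370,216)])),("D",sc([(372,354),(488,227)]),tp([(567,428),(597,214)]))):
    M=[K(P[k])@np.c_[cv2.Rodrigues(P[k]["rvec"])[0],P[k]["tvec"]] for k in("scene","top")]
    X=cv2.triangulatePoints(M[0],M[1],a.T,b.T);X=(X[:3]/X[3]).T;m=X.mean(0)-seat[n];c,s=np.cos(st[2]),np.sin(st[2])
    print(n,X,"len",np.linalg.norm(X[1]-X[0]),"mid rel",c*m[0]+s*m[1],-s*m[0]+c*m[1],m[2])
```

```text
S [[0.5003007  0.0953472  0.19373334]
 [0.61128615 0.08829684 0.20036801]] len 0.11140689617383155 mid rel -0.010718920591540993 0.0011125967711757938 0.0020506751605714746
D [[ 0.50036397 -0.02327204  0.20586291]
 [ 0.61633244 -0.0363189   0.19236183]] len 0.11747844825211051 mid rel 0.0021822716873312544 0.00015433993839623715 0.00411237360243058
```

Run:
```python
from station import *
print(get_state()["t"],job_done())
```

```text
the job is handed in; nothing more can be done
35.35 None
```

Both baskets are hanging on the drip stand and the job was handed in at 35.4 s. The shallow basket hangs on the left hook over the drain box. The deep basket hangs on the right hook over the drip dish. I gripped each bar about 22 mm off its middle to keep the fingers clear of the hook plate.

What the last checks showed:
- **Position:** triangulated from the scene and top pictures, the middle of each bar sits this far from its seat:

| Basket | Along the bar | Along the arm | Height |
|---|---|---|---|
| Shallow | -11 mm (limit 18) | 1 mm | 2 mm |
| Deep | 2 mm | 0 mm | 4 mm (limit 6) |

- **Seating:** while lowering, the force on the tool turned upward at the same height for both baskets, about 208 mm at the TCP, so both bars are on the throat floor. The deep basket's 4 mm height reading disagrees with this slightly, and I take it as pixel noise.
- **Tilt:** about 0.06 rad for the shallow basket and about 0.12 rad for the deep one, both estimates rough. I did not track the baskets' motion after letting go.
- **Parts and bystanders:** the ring and the pawl are visible in their baskets. The bottle, vee block and tape roll look unmoved in the pictures, though I did not measure their positions again.
- **Robot:** the gripper is open at about 0.33 m height, touching nothing.

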